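Fasten the vial carousel with push caps and load it

TASK

Put the vial carousel back together and load it: lower the loose top plate over the three posts until it lies on their spacers, then press one toothed push cap straight down on each post until it sits tight and level against the plate. Only when all three caps are on, move every vial from the white rack into the carousel, one to a bore and standing fully down. The vials are glass, so let none fall over, and leave the bottle and the crimper where they are.

Things in the scene. Friction and masses are not known exactly. Their poses are not given: they have to be found in the camera images.
- carousel: base of the headspace sampler's vial carousel, fixed on the bench: a round grey disc 200 mm across on feet, with six shallow vial seats (25.5 mm wide, 3 mm deep) and three plain upright steel posts by turns on a 140 mm pitch circle; seen from above the seats lie at 0, 60, .. 300 degrees from its x axis, the posts at 30, 150 and 270. Origin: centre of the underside, on the bench; z up
- plate: the carousel's loose top plate, starting flat on the bench: an aluminium disc 200 mm across and 6 mm thick (0.45 kg), with six 25.5 mm bores and three 16 mm post holes on a 140 mm pitch circle; from above the bores lie at 0, 60, .. 300 degrees from its x axis, the post holes at 30, 150 and 270. Origin: centre of the underside; z up
- plate_bar (a point): centre of the black bar handle in the middle of the plate, 25 mm above the plate's underside: the bar is 44 mm long (along the plate's x), 14 mm wide (along y), 14 mm high, its lower edge 12 mm above the plate's upper face. Axes as the plate's
- post0_shoulder (a point): point on the axis of one of the three plain posts, level with the top of the 22 mm wide spacer sleeve round it, on which the plate's underside comes to lie (36 mm above the bench). The post is 12 mm in diameter and ends 21 mm above this point (15 mm above the fitted plate), the last 6 mm being its rounded tip. z up
- post1_shoulder (a point): point on the axis of one of the three plain posts, level with the top of the 22 mm wide spacer sleeve round it, on which the plate's underside comes to lie (36 mm above the bench). The post is 12 mm in diameter and ends 21 mm above this point (15 mm above the fitted plate), the last 6 mm being its rounded tip. z up
- post2_shoulder (a point): point on the axis of one of the three plain posts, level with the top of the 22 mm wide spacer sleeve round it, on which the plate's underside comes to lie (36 mm above the bench). The post is 12 mm in diameter and ends 21 mm above this point (15 mm above the fitted plate), the last 6 mm being its rounded tip. z up
- seat0 (a point): centre of the floor of one of the carousel's six vial seats, 14 mm above the bench, under a bore of the fitted plate (whose upper face is 28 mm higher); all start empty. z up
- seat1 (a point): centre of the floor of one of the carousel's six vial seats, 14 mm above the bench, under a bore of the fitted plate (whose upper face is 28 mm higher); all start empty. z up
- seat2 (a point): centre of the floor of one of the carousel's six vial seats, 14 mm above the bench, under a bore of the fitted plate (whose upper face is 28 mm higher); all start empty. z up
- seat3 (a point): centre of the floor of one of the carousel's six vial seats, 14 mm above the bench, under a bore of the fitted plate (whose upper face is 28 mm higher); all start empty. z up
- seat4 (a point): centre of the floor of one of the carousel's six vial seats, 14 mm above the bench, under a bore of the fitted plate (whose upper face is 28 mm higher); all start empty. z up
- seat5 (a point): centre of the floor of one of the carousel's six vial seats, 14 mm above the bench, under a bore of the fitted plate (whose upper face is 28 mm higher); all start empty. z up
- cap0_mid (a point): toothed push cap: dark steel, 28 mm in diameter, 18 mm high, flat closed top, six inward teeth near its open underside; it lies on the white sheet, open side down. Laid on a post it rests 8 mm above the fitted plate; 10 to 20 N straight down drives its rim onto the plate and the teeth hold it. Point: its centre, 9 mm above its underside; z up out of the top. Any cap fits any post
- cap1_mid (a point): toothed push cap: dark steel, 28 mm in diameter, 18 mm high, flat closed top, six inward teeth near its open underside; it lies on the white sheet, open side down. Laid on a post it rests 8 mm above the fitted plate; 10 to 20 N straight down drives its rim onto the plate and the teeth hold it. Point: its centre, 9 mm above its underside; z up out of the top. Any cap fits any post
- cap2_mid (a point): toothed push cap: dark steel, 28 mm in diameter, 18 mm high, flat closed top, six inward teeth near its open underside; it lies on the white sheet, open side down. Laid on a post it rests 8 mm above the fitted plate; 10 to 20 N straight down drives its rim onto the plate and the teeth hold it. Point: its centre, 9 mm above its underside; z up out of the top. Any cap fits any post
- vial0_mid (a point): capped glass headspace vial, 22.5 mm in diameter (straight up to 58 mm from its foot, then a shoulder), 75 mm high with a 20 mm aluminium crimp cap on top; it stands in the white rack, its foot 8 mm above the bench. The point is its centre, 37.5 mm above its foot; z up. May be absent
- vial1_mid (a point): capped glass headspace vial, 22.5 mm in diameter (straight up to 58 mm from its foot, then a shoulder), 75 mm high with a 20 mm aluminium crimp cap on top; it stands in the white rack, its foot 8 mm above the bench. The point is its centre, 37.5 mm above its foot; z up. May be absent
- vial2_mid (a point): capped glass headspace vial, 22.5 mm in diameter (straight up to 58 mm from its foot, then a shoulder), 75 mm high with a 20 mm aluminium crimp cap on top; it stands in the white rack, its foot 8 mm above the bench. The point is its centre, 37.5 mm above its foot; z up. May be absent
- vial3_mid (a point): capped glass headspace vial, 22.5 mm in diameter (straight up to 58 mm from its foot, then a shoulder), 75 mm high with a 20 mm aluminium crimp cap on top; it stands in the white rack, its foot 8 mm above the bench. The point is its centre, 37.5 mm above its foot; z up. May be absent
- vial4_mid (a point): capped glass headspace vial, 22.5 mm in diameter (straight up to 58 mm from its foot, then a shoulder), 75 mm high with a 20 mm aluminium crimp cap on top; it stands in the white rack, its foot 8 mm above the bench. The point is its centre, 37.5 mm above its foot; z up. May be absent
- vial_rack: white plastic rack, fixed, 56 mm (x) by 190 mm (y) and 34 mm high, with five square cells 25 mm wide and 26 mm deep in one row along its y axis, 36 mm apart. Origin: centre of the underside
- hex_nut_mid (a point): bystander: a plain steel hexagon nut, 20 mm wide, 10 mm high, lying by the caps; its centre
- solvent: bystander: amber bottle with a blue cap, 72 mm wide and 150 mm high; centre of its foot
- crimper: bystander: hand crimper lying on the bench, about 210 mm long, 30 mm high; its origin is near the jaw end, the handles lie towards its +x
Things that resemble listed ones, but are neither listed nor needed, are in the scene too. What is shaped like the part that bears vial3_mid but purple is not meant. Leave any red look-alike of the part that bears cap0_mid alone.

How it is judged:
By the outcome, as a careful person would: the job done as asked, in the order asked, and still so for the second after the job is handed in, with the robot touching nothing.
Of vial0, vial1, vial2, vial3, vial4 only 3 to 5 are there at a start; the rules pass over those that are not, and their reading is None.
At some moment in a run one of cap0, cap1, cap2 may be knocked a few centimetres aside while the robot is not near it.
It also fails if it takes over 210 s, if anything falls off the work surface, if the arm or the gripper's body presses on something with over 40 N, if the wrist force passes 120 N, or if a joint passes its speed limit or range.

ROBOT

A 6-joint arm with a two-finger parallel gripper is mounted at the origin on the work surface. World frame = base frame: x ahead of the robot, y to its left, z up, the work surface at z = 0. Lengths are in m, angles in rad, forces in N, time in s.
With the tool pointing down it reaches from about 0.3 to 0.75 m from the base axis. Payload 8.5 kg.
Tool frame: the origin (TCP) lies on the centre line of the jaws, within the pads' length; the fingertips stand 8 mm ahead of it and the grasp point (between the pads) lies 11 mm behind it; z points along the fingers, y is the line along which they close (so a half turn about z gives the same grasp; the last joint's range is limited). The gripper opens to 85 mm and grips with 20 to 120 N. Pads are 22 mm wide; open, the fingers measure 114 mm over their backs; the gripper's body (76 mm by 85 mm) begins 54 mm behind the grasp point. The pads swing forward as they close: fully open they stand 13 mm farther back than shut.
Start: joints at [0.964, 0.381, 1.297, -0, 1.464, -0.215], TCP at [0.21, 0.508, 0.239] pointing down, gripper open.
Joint ranges: [-3.11, 3.11], [-0.89, 2.33], [0.22, 2.48], [-1.42, 4.56], [0.17, 2.85], [-2.88, 2.88]. Speed limits (rad/s): [2.39, 2.39, 3.14, 3.14, 3.14, 3.14].

INTERFACE

Orientations are given as a unit quaternion [w, x, y, z].
In Python, from station import sense, get_image, camera_params, close_job gives the robot as it stands.
- The arm moves only by the tool send_rows, never from a script. Its argument "commands" is a list of rows, each a list of 7 numbers: the shift along the tool's x, y, z normalised to -1 to 1, where 1 is 0.02 m, then the turn, a rotation vector about the tool's x, y, z normalised to -1 to 1, where 1 is 4 degrees, then the gripper's target within -1 to 1 (fully open at 1, half-way at 0, shut at -1). In form: [[tx, ty, tz, ax, ay, az, grip], ...]. A call has 1 to 8 rows; each row shifts and turns the commanded pose from where the row before left it, along the tool's axes as they then stand; what a row does not reach is not made up. A row lasts 1/10 s, in which the tool goes at most 50 mm and 8.59 degrees, less where a joint would pass 70% of its speed; a pose out of reach is approached as far as the arm can. A call with a number of a shift or a turn outside -1 to 1 is refused whole. A call with a gripper value outside its range is refused whole. The fingers move at their own pace and stop on an object; "grip_force" is the grip in N (left out, the last holds). Time passes only in rows, so rows that do not move let the fingers close. It gives the time, the measured TCP pose, the force, the opening and the grip force at its end, in the units of the state.
- sense(): the state, without advancing time (a new reading comes with each control period).
- get_image(name): name is "scene" or "top"; returns the picture (384x512x3 uint8, red, green, blue); there is no depth.
- camera_params(name): a dict with "intrinsics" (3x3 intrinsics, pixels), "origin" and "rotation" of the camera in the world. Camera axes: x right, y up, looking along -z (the intrinsics and any distortion apply to the point x, -y, -z); pixel columns grow to the right and rows downward; lengths in m; the calibration is good to about 2 mm. A picture is of the moment at which its call begins. camera_params takes no time and is no camera call.
- close_job(): hands the job in; it is judged then, once.
The state is a dict: "time": time; "qpos": joint angles; "qd": joint speeds; "joint_efforts": joint torques, N m; "tcp_pos": TCP position; "tcp_rot": TCP orientation; "ft_force": force on the tool from outside, world axes, zero at the start; "moment": the same for the moment, N m; "grip_width": finger opening in m; "grasp_force": force on a finger pad.
Only numpy, scipy, OpenCV 4.12 (cv2) and the standard library are available. Lean on these libraries where they do the work, as an engineer would, in place of code of your own. Each camera call takes 0.05 s, during which the arm holds its last target. There are 200 camera calls.

## Working session

There is one attempt and no reset: what is moved stays moved. The work goes in short steps, Python scripts to look and compute and a tool call to move; the robot and the scene stay as the last step left them, time stands still between calls to the robot, and variables do not carry over. Pictures are saved under pics/ and viewed, at most 14 in all, crops included, and the job is handed in when it is done.

Besides the shell and the picture viewer there is one more tool, called after "Emit:" by a JSON object that holds its "op" and its "data". send_rows: Moves the arm, as the interface text tells. Its arguments: {"type":"object","properties":{"commands":{"type":"array","items":{"type":"array","items":{"type":"number","minimum":-1,"maximum":1}}},"grip_force":{"type":"number"}},"required":["commands"]}

```bash
ls; mkdir -p pics; python3 - <<'E'
from station import *
import cv2,numpy as np
s=sense();print(s)
for n in("scene","top"):
    im=get_image(n);np.save(f"pics/{n}0.npy",im);cv2.imwrite(f"pics/{n}0.png",cv2.resize(im[:,:,::-1],(800,600),interpolation=cv2.INTER_CUBIC));print(n,camera_params(n))
E
```

```text
pics
{'time': 0.0, 'qpos': array([ 9.63685364e-01,  3.81181715e-01,  1.29827626e+00,  1.00807973e-05,
        1.46359509e+00, -2.15302743e-01]), 'qd': array([ 3.13990078e-04,  1.02964136e-03, -2.38040212e-03, -8.00578469e-05,
       -1.12536893e-04, -6.17505034e-04]), 'joint_efforts': array([-2.51158621e-03, -4.48456800e+01, -2.31270629e+01, -2.74669128e-04,
        4.87696103e-03, -2.30333291e-05]), 'tcp_pos': array([0.20985627, 0.50807864, 0.23871421]), 'tcp_rot': array([-2.96468228e-04,  1.94653911e-01,  9.80871715e-01, -6.67332274e-04]), 'ft_force': array([ 0.46389971, -0.69015006, -1.1296865 ]), 'moment': array([-0.0157312 , -0.04053381, -0.01915331]), 'grasp_force': 0.0, 'grip_width': 0.08505657331637997}
scene {'intrinsics': array([[397.76435936,   0.        , 242.08239925],
       [  0.        , 397.76435936, 191.87546926],
       [  0.        ,   0.        ,   1.        ]]), 'origin': array([ 0.99421659, -0.66788273,  0.71415885]), 'rotation': array([0.85729034, 0.41694525, 0.12118046, 0.27663194])}
top {'intrinsics': array([[347.9312822 ,   0.        , 256.57424895],
       [  0.        , 347.9312822 , 196.72592199],
       [  0.        ,   0.        ,   1.        ]]), 'origin': array([0.38089937, 0.00177929, 1.12819913]), 'rotation': array([ 0.71291507,  0.0345726 , -0.05708759, -0.69806722])}
```

View pics/scene0.png

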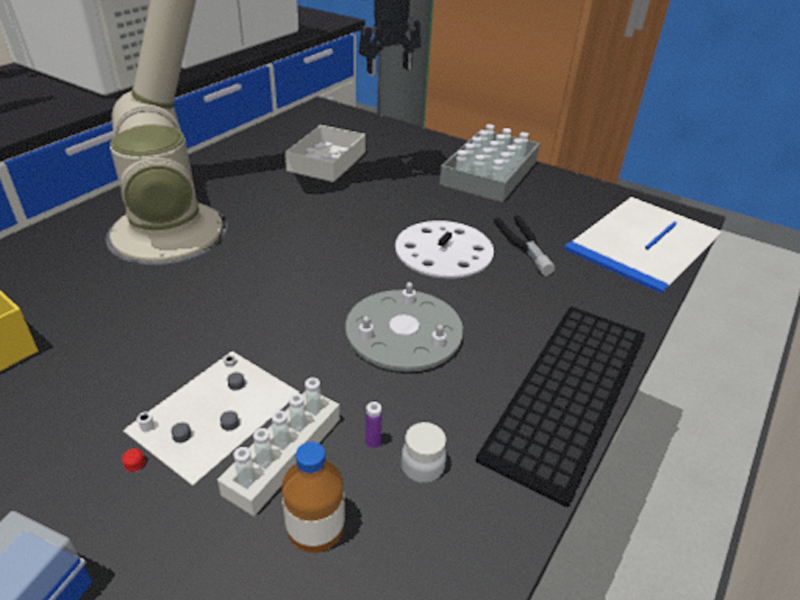

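View pics/top0.png

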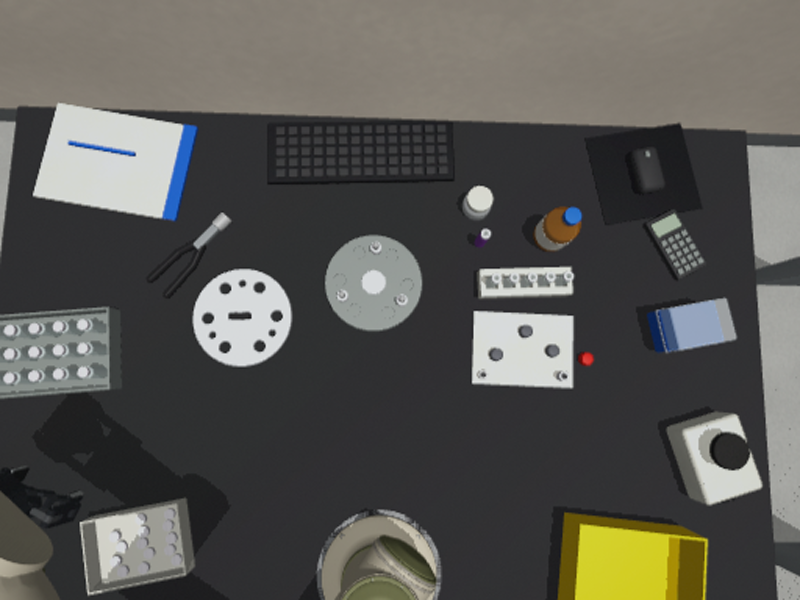

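Both views show the whole scene. In the top view (800x600) the plate is at (242,317), the carousel at (373,283), the caps at (526,331), (496,354) and (552,350), the rack at (525,282) with five vials, and the nut and other small fittings at the sheet's lower edge. I'll measure with masks.

```bash
cat > h.py <<'E'
import numpy as np,cv2
from scipy.spatial.transform import Rotation as R
from station import sense,get_image,camera_params
def cam(n):
    c=camera_params(n);q=c["rotation"];return c["intrinsics"],np.array(c["origin"]),R.from_quat(np.r_[q[1:],q[0]]).as_matrix()
def ray(n,uv):
    K,o,M=cam(n);d=np.linalg.inv(K)@np.r_[uv,1.];return o,M@(d*[1,-1,-1])
def onz(n,uv,z):
    o,d=ray(n,uv);return o+d*(z-o[2])/d[2]
def proj(n,p):
    K,o,M=cam(n);v=(M.T@(np.array(p)-o))*[1,-1,-1];v=K@v;return v[:2]/v[2]
def tri(uv1,uv2):
    o1,d1=ray("top",uv1);o2,d2=ray("scene",uv2)
    t=np.linalg.lstsq(np.c_[d1,-d2],o2-o1,rcond=None)[0];a=o1+d1*t[0];b=o2+d2*t[1];return (a+b)/2,np.linalg.norm(a-b)
def blobs(m,lo,hi,off=(0,0)):
    n,l,s,c=cv2.connectedComponentsWithStats(m.astype(np.uint8),connectivity=4)
    return [(c[i]+off,s[i]) for i in range(1,n) if lo<=s[i,4]<=hi]
E
python3 - <<'E'
from h import *
np.set_printoptions(precision=4,suppress=True)
S=1/1.5625
t=np.load("pics/top0.npy");s=np.load("pics/scene0.npy")
g=t.max(2).astype(int)
def sub(im,x0,y0,x1,y1):
    a,b,c,d=[int(v*S) for v in(x0,y0,x1,y1)];return im[b:d,a:c],(a,b)
# plate
r,o=sub(g,180,255,305,380);r=r.astype(np.uint8)
m=r>140
cs=max(cv2.findContours(m.astype(np.uint8),0,cv2.CHAIN_APPROX_NONE)[0],key=cv2.contourArea)
e=cv2.fitEllipse(cs);print("plate",e,onz("top",np.array(e[0])+o,.006))
W=np.clip(220-r.astype(float),0,None)
mk=np.zeros(r.shape,np.uint8);cv2.ellipse(mk,(e[0],(e[1][0]-6,e[1][1]-6),e[2]),1,-1)
for c,st in blobs((r<170)&(mk>0),2,200,o):
    l=st[:4];y0,y1,x0,x1=l[1]-1,l[1]+l[3]+1,l[0]-1,l[0]+l[2]+1
    w=W[y0:y1,x0:x1];yy,xx=np.mgrid[y0:y1,x0:x1];c2=np.array([(w*xx).sum(),(w*yy).sum()])/w.sum()+o
    print(" hole",st[4],c2,onz("top",c2,.006))
# carousel
r,o=sub(g,310,225,435,340);
cs=max(cv2.findContours((r>80).astype(np.uint8),0,cv2.CHAIN_APPROX_NONE)[0],key=cv2.contourArea)
e=cv2.fitEllipse(cs);print("car",e,onz("top",np.array(e[0])+o,.017))
for c,st in blobs(r>190,2,500,o): print(" bright",c,st[4],onz("top",c,.05))
# sheet dark
r,o=sub(g,470,308,578,392)
for c,st in blobs(r<150,6,200,o): print(" dark",c,st[4],onz("top",c,.018))
r,o=sub(s.max(2).astype(int),120,340,300,480)
r2=cv2.resize(s[:,:,::-1][int(340*S):int(520*S),int(110*S):int(480*S)],None,fx=3.3,fy=3.3,interpolation=cv2.INTER_CUBIC)
a=cv2.resize(t[:,:,::-1][int(220*S):int(400*S),int(180*S):int(600*S)],None,fx=2.9,fy=2.9,interpolation=cv2.INTER_CUBIC)
cv2.imwrite("pics/a.png",cv2.vconcat([cv2.resize(a,(700,300)),cv2.resize(r2,(700,300))])[:, :])
print(a.shape,r2.shape)
E
```

```text
plate ((39.52177429199219, 39.833030700683594), (60.452796936035156, 63.03845977783203), 56.971927642822266) [0.5003 0.2952 0.006 ]
 hole 18 [154.7415 181.052 ] [0.5713 0.2985 0.006 ]
 hole 49 [165.6307 183.5599] [0.5639 0.2631 0.006 ]
 hole 46 [143.7676 184.2169] [0.56   0.3331 0.006 ]
 hole 49 [176.6777 201.8044] [0.5052 0.2247 0.006 ]
 hole 74 [153.1186 201.7845] [0.5036 0.2999 0.006 ]
 hole 47 [132.6629 203.2604] [0.4973 0.3646 0.006 ]
 hole 19 [173.7947 212.7281] [0.4698 0.2321 0.006 ]
 hole 17 [135.5502 214.0174] [0.463  0.3533 0.006 ]
 hole 48 [165.7079 221.0478] [0.4426 0.2565 0.006 ]
 hole 50 [143.5319 221.7658] [0.4388 0.3265 0.006 ]
car ((40.591487884521484, 36.644832611083984), (60.8491325378418, 61.33390808105469), 91.79766082763672) [0.5774 0.0269 0.017 ]
 bright [241.625 159.125] 8 [0.6409 0.0183 0.05  ]
 bright [238.8508 180.1215] 181 [0.5733 0.0254 0.05  ]
 bright [219.5 186. ] 2 [0.5531 0.0853 0.05  ]
 bright [219.8889 189.8889] 9 [0.5408 0.0837 0.05  ]
 bright [216.  189.5] 2 [0.5418 0.0959 0.05  ]
 bright [259.  189.5] 2 [ 0.545  -0.0385  0.05  ]
 bright [257.8 193.1] 10 [ 0.5335 -0.0349  0.05  ]
 dark [335.7903 211.5   ] 62 [ 0.484  -0.2888  0.018 ]
 dark [352.9841 224.127 ] 63 [ 0.4445 -0.3441  0.018 ]
 dark [316.7903 226.3871] 62 [ 0.4349 -0.227   0.018 ]
 dark [308.5455 239.3636] 11 [ 0.3931 -0.2004  0.018 ]
 dark [356.9167 240.4167] 12 [ 0.3927 -0.3559  0.018 ]
 dark [360.7 240.3] 10 [ 0.3933 -0.3682  0.018 ]
(336, 780, 3) (380, 782, 3)
```

View pics/a.png

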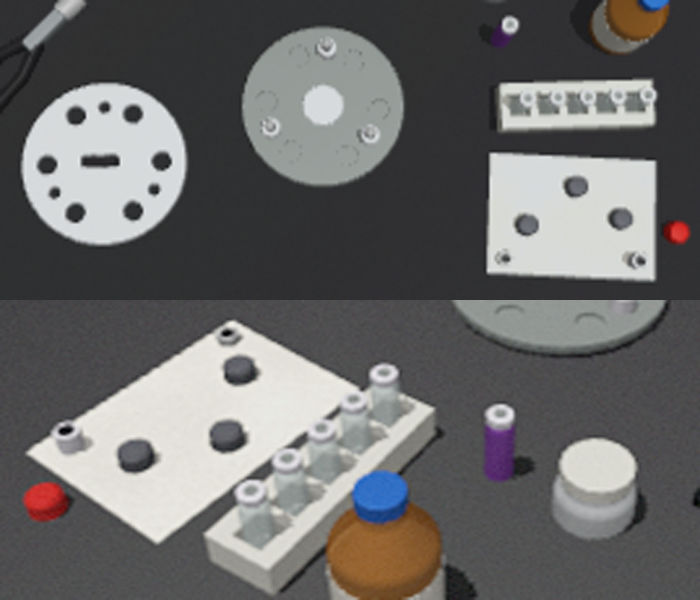

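The crops show the plate with 6 bores, 3 post holes and a bar along world y, and the carousel posts as small bright rings. I'll zoom in on the posts and vials.

```bash
python3 - <<'E'
from h import *
t=np.load("pics/top0.npy");s=np.load("pics/scene0.npy")
def z(im,x0,y0,w,h,f): return cv2.resize(im[y0:y0+h,x0:x0+w,::-1],None,fx=f,fy=f,interpolation=cv2.INTER_NEAREST)
a=z(t,206,148,66,66,6);b=z(s,218,178,80,60,5)
c=z(t,300,165,72,32,11)[:200]
def pad(i,h,w): 
    o=np.zeros((h,w,3),np.uint8);hh,ww=min(h,i.shape[0]),min(w,i.shape[1]);o[:hh,:ww]=i[:hh,:ww];return o
cv2.imwrite("pics/b.png",cv2.vconcat([cv2.hconcat([pad(a,396,398),pad(b,396,402)]),pad(c,200,800)]))
for i in range(8):pass
E
```

```text
(no output)
```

View pics/b.png

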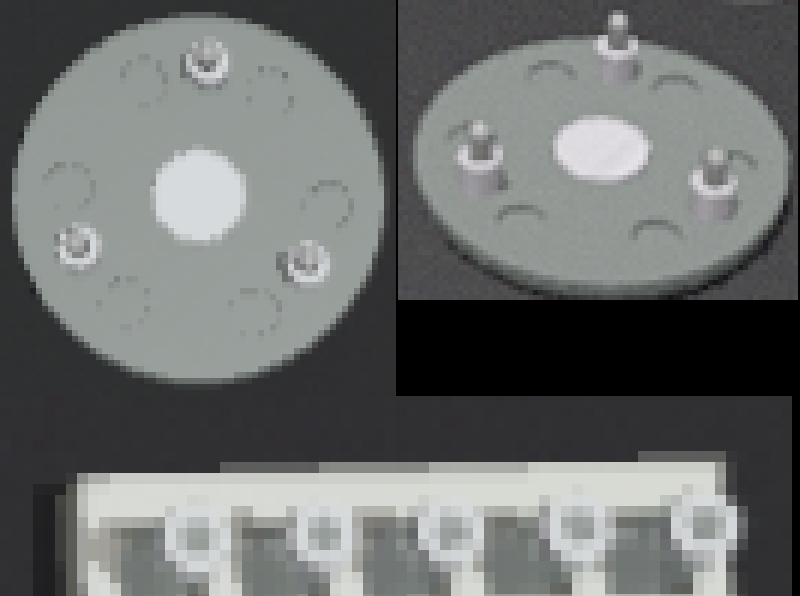

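Top zoom: post rings at about (208,62), (79,245) and (307,262), hub at (198,195). Scene zoom: rings at (616,47), (480,157) and (714,183). The five vial tops sit in the rack row.

```bash
python3 - <<'E'
from h import *
np.set_printoptions(precision=4,suppress=True)
t=np.load("pics/top0.npy");s=np.load("pics/scene0.npy")
T=[(206+a/6-.5,148+b/6-.5) for a,b in((208,62),(79,245),(307,262))]
Sc=[(218+(a-398)/5-.5,178+b/5-.5) for a,b in((616,47),(480,157),(714,183))]
P=[onz("top",u,.036) for u in T];Q=[onz("scene",u,.036) for u in Sc]
print("top posts",np.array(P),np.mean(P,0));print("scene posts",np.array(Q),np.mean(Q,0))
for p in(P,Q):
    c=np.mean(p,0);print([np.hypot(*(x-c)[:2]) for x in p],[np.degrees(np.arctan2(*(x-c)[1::-1])) for x in p])
print("hub",onz("top",[238.85,180.12],.017))
r=s.max(2)[198:220,245:272]
for n,(im,x0,y0,x1,y1) in {"scene":(s,245,198,272,220)}.items():
    for c,st in blobs(im[y0:y1,x0:x1].min(2)>190,20,400,(x0,y0)):print("hub s",c,st[4],onz("scene",c,.017))
# caps in scene
g=s.max(2)
for c,st in blobs((g[220:305,80:190]<120),20,150,(80,220)):print("cap s",c,st[4],onz("scene",c,.0095))
for u in([335.79,211.5],[352.98,224.13],[316.79,226.39]):print("cap t",onz("top",u,.0095))
# vial tops
V=[(300+(a)/11-.5,165+(b-396)/11-.5) for a,b in((196,532),(322,530),(449,528),(575,524),(705,522))]
print("vials t",np.array([onz("top",v,.083) for v in V]))
ws=[(313,384),(297,402),(281,419),(262,437),(243,454)]
print("vials s",np.array([onz("scene",(a/1.5625-.5,b/1.5625-.5),.083) for a,b in ws]))
# rack outline in top
m=(t.min(2)>150)[168:200,296:376];cs=max(cv2.findContours(m.astype(np.uint8),0,2)[0],key=cv2.contourArea);b=cv2.minAreaRect(cs);print(b,[onz("top",p+np.array([296,168]),.034) for p in cv2.boxPoints(b)])
# plate in scene
m=(s.min(2)>140)[135:185,245:325];cs=max(cv2.findContours(m.astype(np.uint8),0,1)[0],key=cv2.contourArea);e=cv2.fitEllipse(cs);print("plate s",onz("scene",np.array(e[0])+[245,135],.005))
E
```

```text
top posts [[ 0.6484  0.0233  0.036 ]
 [ 0.5478  0.0888  0.036 ]
 [ 0.5416 -0.0317  0.036 ]] [0.5793 0.0268 0.036 ]
scene posts [[ 0.5466  0.0873  0.036 ]
 [ 0.5407 -0.0333  0.036 ]
 [ 0.649   0.0219  0.036 ]] [0.5787 0.0253 0.036 ]
[np.float64(0.06923071280837519), np.float64(0.06953090082184762), np.float64(0.06958274517841133)] [np.float64(-2.8978120662390623), np.float64(116.90999458925002), np.float64(-122.78005113103605)]
[np.float64(0.06987413112850807), np.float64(0.06989926567393843), np.float64(0.07032908799355667)] [np.float64(117.43257169695906), np.float64(-122.98666468705471), np.float64(-2.7593507806449233)]
hub [0.5791 0.0261 0.017 ]
hub s [258.3898 207.2599] 177 [0.5768 0.0291 0.017 ]
cap s [150.732 243.866] 97 [ 0.4371 -0.2333  0.0095]
cap s [146.5439 269.0789] 114 [ 0.4863 -0.2951  0.0095]
cap s [170.6522 271.087 ] 23 [ 0.5343 -0.2672  0.0095]
cap s [115.7698 276.5556] 126 [ 0.4471 -0.3505  0.0095]
cap s [158.2564 282.5385] 39 [ 0.5346 -0.307   0.0095]
cap s [141.4333 298.1417] 120 [ 0.5352 -0.3576  0.0095]
cap t [ 0.4848 -0.2911  0.0095]
cap t [ 0.445  -0.3468  0.0095]
cap t [ 0.4353 -0.2287  0.0095]
vials t [[ 0.5835 -0.2158  0.083 ]
 [ 0.585  -0.2512  0.083 ]
 [ 0.5864 -0.287   0.083 ]
 [ 0.5885 -0.3227  0.083 ]
 [ 0.59   -0.3595  0.083 ]]
vials s [[ 0.5835 -0.2187  0.083 ]
 [ 0.5876 -0.2571  0.083 ]
 [ 0.5903 -0.2919  0.083 ]
 [ 0.5909 -0.3282  0.083 ]
 [ 0.5904 -0.3614  0.083 ]]
((40.55015563964844, 11.755708694458008), (17.364341735839844, 59.14729309082031), 88.36341857910156) [array([ 0.6083, -0.1918,  0.034 ]), array([ 0.6188, -0.3843,  0.034 ]), array([ 0.5619, -0.3846,  0.034 ]), array([ 0.5518, -0.1934,  0.034 ])]
plate s [0.5045 0.2898 0.005 ]
```

```bash
cat >> h.py <<'E'
def need(x,y,z,psi,verbose=True):
    "tool-frame shift (units of 20 mm) and turn (units of 4 deg) to target; tool y at world angle psi deg, tool down"
    s=sense();q=s["tcp_rot"];M=R.from_quat(np.r_[q[1:],q[0]]).as_matrix();p=np.radians(psi)
    ty=np.array([np.cos(p),np.sin(p),0]);tz=np.array([0,0,-1.]);G=np.c_[np.cross(ty,tz),ty,tz]
    rv=np.degrees(R.from_matrix(M.T@G).as_rotvec())/4
    d=np.array([x,y,z])-s["tcp_pos"]
    print("t",round(s["time"],2),"pos",s["tcp_pos"].round(4),"psi",np.degrees(np.arctan2(M[1,1],M[0,1])).round(2),"F",s["ft_force"].round(1),"w",round(s["grip_width"],4),"gf",round(s["grasp_force"],1))
    print("  now-frame",(M.T@d/.02).round(3),"goal-frame",(G.T@d/.02).round(3),"turn",rv.round(3))
E
```

Emit:
{"op": "send_rows", "data": {"commands": [[0,0,0,0,0,1,1],[0,0,0,0,0,1,1],[0,0,0,0,0,1,1],[0,0,0,0,0,1,1],[0,0,0,0,0,1,1],[0,0,0,0,0,1,1],[0,0,0,0,0,1,1],[0,0,0,0,0,1,1]], "grip_force": 60}}

```text
time: 0.9
tcp_pos: [0.2099, 0.5082, 0.239]
tcp_rot: [-0.0, 0.459, 0.889, -0.0]
ft_force: [-0.8, 0.0, -0.1]
grip_width: 0.0854
grasp_force: 0.0
```

Emit:
{"op": "send_rows", "data": {"commands": [[0,0,0,0,0,1,1],[0,0,0,0,0,1,1],[0,0,0,0,0,1,1],[0,0,0,0,0,1,1],[0,0,0,0,0,1,1],[0,0,0,0,0,1,1],[0,0,0,0,0,1,1],[0,0,0,0,0,1,1]]}}

```text
time: 1.7
tcp_pos: [0.2099, 0.5082, 0.2389]
tcp_rot: [0.0, 0.686, 0.728, -0.0]
ft_force: [-0.1, 0.2, -0.1]
grip_width: 0.0852
grasp_force: 0.0
```

```bash
python3 -c "
from h import *
need(.5013,.2947,.08,3.1)"
```

```text
t 1.7 pos [0.2099 0.5082 0.2389] psi 3.39 F [-0.1  0.2 -0.1] w 0.0852 gf 0.0
  now-frame [-11.51   13.918   7.948] goal-frame [-11.446  13.971   7.947] turn [-0.008  0.01   0.072]
```

Emit:
{"op": "send_rows", "data": {"commands": [[-0.82,1,0.3,0,0,0.07,1],[-0.82,1,0.3,0,0,0,1],[-0.82,1,0.3,0,0,0,1],[-0.82,1,0.3,0,0,0,1],[-0.82,1,0.3,0,0,0,1],[-0.82,1,0.3,0,0,0,1],[-0.82,1,0.3,0,0,0,1],[-0.82,1,0.3,0,0,0,1]]}}

```text
time: 2.5
tcp_pos: [0.378, 0.3857, 0.1908]
tcp_rot: [-0.0, 0.687, 0.727, -0.0]
ft_force: [0.1, -0.4, -0.4]
grip_width: 0.0856
grasp_force: 0.0
```

Emit:
{"op": "send_rows", "data": {"commands": [[-0.82,1,0.9,0,0,0,1],[-0.82,1,0.9,0,0,0,1],[-0.82,1,0.9,0,0,0,1],[-0.82,1,0.9,0,0,0,1],[-0.82,1,0.9,0,0,0,1],[-0.82,1,0.9,0,0,0,1],[0,0,0,0,0,0,0],[0,0,0,0,0,0,0]]}}

```text
time: 3.3
tcp_pos: [0.5025, 0.2949, 0.0829]
tcp_rot: [-0.0, 0.687, 0.727, -0.001]
ft_force: [-0.4, -0.2, 1.1]
grip_width: 0.0593
grasp_force: 0.0
```

```bash
python3 -c "
from h import *
need(.5013,.2947,.018,3.1)
a=get_image('scene')[110:200,240:340,::-1];cv2.imwrite('pics/c.png',cv2.resize(a,None,fx=6,fy=6,interpolation=2))"
```

```text
t 3.3 pos [0.5025 0.2949 0.0829] psi 3.22 F [-0.4 -0.2  1.1] w 0.0593 gf 0.0
  now-frame [-0.007 -0.058  3.244] goal-frame [-0.008 -0.063  3.244] turn [-0.02   0.004  0.03 ]
```

View pics/c.png

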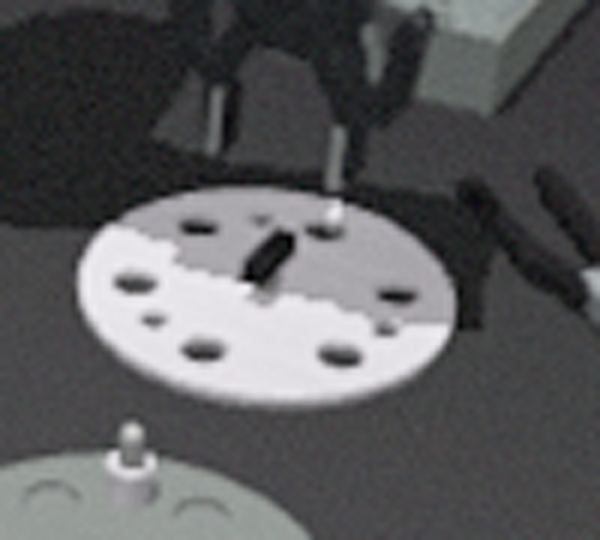

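The open fingers straddle the bar, which is at (270,258) in the crop, above the plate. I'll descend and grip.

Emit:
{"op": "send_rows", "data": {"commands": [[0,-0.06,1,0,0,0.03,0],[0,0,1,0,0,0,0],[0,0,0.7,0,0,0,0],[0,0,0.54,0,0,0,0],[0,0,0,0,0,0,-1],[0,0,0,0,0,0,-1],[0,0,0,0,0,0,-1],[0,0,0,0,0,0,-1]]}}

```text
time: 4.15
tcp_pos: [0.5018, 0.2955, 0.0195]
tcp_rot: [0.0, 0.687, 0.726, 0.001]
ft_force: [-1.8, 1.3, 4.4]
grip_width: 0.0129
grasp_force: 59.9
```

Emit:
{"op": "send_rows", "data": {"commands": [[0,0,0,0,0,0,-1],[0,0,0,0,0,0,-1]], "grip_force": 80}}

```text
time: 4.35
tcp_pos: [0.5019, 0.2955, 0.0195]
tcp_rot: [0.0, 0.687, 0.726, 0.001]
ft_force: [-1.3, 1.9, 6.9]
grip_width: 0.0125
grasp_force: 79.2
```

```bash
python3 -c "
from h import *
need(.579,.0262,.130,-2.8)"
```

```text
t 4.35 pos [0.5019 0.2955 0.0195] psi 3.15 F [-1.3  1.9  6.9] w 0.0125 gf 79.2
  now-frame [-13.651   3.119  -5.53 ] goal-frame [-13.259   4.51   -5.523] turn [ 0.022 -0.013  1.488]
```

Emit:
{"op": "send_rows", "data": {"commands": [[0,0,-0.4,0,0,0,-1],[0,0,-0.8,0,0,0,-1],[0,0,-1,0,0,0.5,-1],[0,0,-1,0,0,0.5,-1],[0,0,-1,0,0,0.5,-1],[0,0,-0.3,0,0,0,-1],[-1,0.34,0,0,0,0,-1],[-1,0.34,0,0,0,0,-1]]}}

```text
time: 5.15
tcp_pos: [0.5127, 0.2541, 0.108]
tcp_rot: [-0.0, 0.724, 0.69, -0.001]
ft_force: [-0.4, 0.0, -4.7]
grip_width: 0.0127
grasp_force: 78.5
```

Emit:
{"op": "send_rows", "data": {"commands": [[-1,0.34,0,0,0,0,-1],[-1,0.34,0,0,0,0,-1],[-1,0.34,0,0,0,0,-1],[-1,0.34,0,0,0,0,-1],[-1,0.34,0,0,0,0,-1],[-1,0.34,0,0,0,0,-1],[-1,0.34,0,0,0,0,-1],[-1,0.34,0,0,0,0,-1]]}}

```text
time: 5.95
tcp_pos: [0.5591, 0.091, 0.1076]
tcp_rot: [-0.001, 0.724, 0.69, -0.001]
ft_force: [0.6, -0.0, -4.7]
grip_width: 0.0124
grasp_force: 78.5
```

Emit:
{"op": "send_rows", "data": {"commands": [[-1,0.34,0,0,0,0,-1],[-0.8,0.34,0,0,0,0,-1],[-0.4,0.2,0,0,0,0,-1],[0,0,0,0,0,0,-1],[0,0,0,0,0,0,-1],[0,0,0,0,0,0,-1]]}}

```text
time: 6.55
tcp_pos: [0.5746, 0.048, 0.1084]
tcp_rot: [-0.0, 0.724, 0.69, -0.0]
ft_force: [-1.0, -0.2, -4.9]
grip_width: 0.0121
grasp_force: 78.5
```

```bash
python3 -c "
from h import *
need(.579,.0262,.0,-2.8)
for n,(x,y,w,h) in dict(top=(190,140,100,90),scene=(190,90,150,130)).items():
    a=get_image(n);np.save('pics/%s1.npy'%n,a);cv2.imwrite('pics/d%s.png'%n,cv2.resize(a[y:y+h,x:x+w,::-1],None,fx=4,fy=4,interpolation=2))
a,b=[cv2.imread('pics/d%s.png'%n) for n in('top','scene')]
b=cv2.resize(b,None,fx=.66,fy=.66);h=max(a.shape[0],b.shape[0])
p=lambda i:cv2.copyMakeBorder(i,0,h-i.shape[0],0,0,0)
cv2.imwrite('pics/d.png',cv2.hconcat([p(a),p(b)]));print(a.shape,b.shape)"
```

```text
t 6.55 pos [0.5746 0.048  0.1084] psi -2.79 F [-1.  -0.2 -4.9] w 0.0121 gf 78.5
  now-frame [-1.078  0.276  5.422] goal-frame [-1.077  0.274  5.422] turn [-0.006 -0.003  0.003]
(360, 400, 3) (343, 396, 3)
```

View pics/d.png

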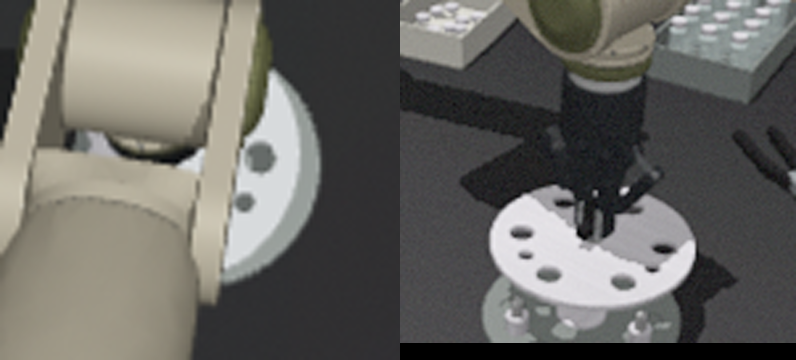

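Emit:
{"op": "send_rows", "data": {"commands": [[-0.5,0.15,0.4,0,0,0,-1],[-0.53,0.15,0.5,0,0,0,-1],[0,0,0.3,0,0,0,-1],[0,0,0.1,0,0,0,-1],[0,0,0,0,0,0,-1],[0,0,0,0,0,0,-1]]}}

```text
time: 7.25
tcp_pos: [0.58, 0.0264, 0.0827]
tcp_rot: [0.0, 0.724, 0.689, 0.0]
ft_force: [-1.0, -0.1, -4.5]
grip_width: 0.0124
grasp_force: 78.4
```

```bash
python3 - <<'E'
from h import *
np.set_printoptions(precision=4,suppress=True)
need(.5796,.027,.082,-2.8)
s=sense();zt=s["tcp_pos"][2]-.0195+.006
im=get_image("scene");np.save("pics/s2.npy",im)
C=np.array([.579,.0262])
for k in range(9):
    r=[(0,1),(60,1),(120,1),(180,1),(240,1),(300,1),(30,0),(150,0),(270,0)][k]
    a=np.radians(87.2+r[0]);u=proj("scene",np.r_[C+.07*np.array([np.cos(a),np.sin(a)]),zt]);print(r,u.round(1),end=";")
x0,y0,x1,y1=200,140,310,225
g=im.max(2)[y0:y1,x0:x1]
print()
for c,st in blobs(g<150,6,90,(x0,y0)):print(c,st[4],onz("scene",c,zt))
cv2.imwrite("pics/e.png",cv2.resize(im[y0:y1,x0:x1,::-1],None,fx=6,fy=6,interpolation=2))
E
```

```text
t 7.25 pos [0.58   0.0264 0.0827] psi -2.84 F [-1.  -0.1 -4.5] w 0.0124 gf 78.4
  now-frame [ 0.027 -0.019  0.035] goal-frame [ 0.027 -0.019  0.035] turn [ 0.004 -0.001 -0.009]
(0, 1) [274.6 180.5];(60, 1) [249.  177.9];(120, 1) [232.8 190.2];(180, 1) [242.9 206.5];(240, 1) [271.  209.6];(300, 1) [286.4 195.8];(30, 0) [262.1 177.2];(150, 0) [234.3 199. ];(270, 0) [282. 204.];
[232.2333 190.4667] 30 [ 0.5162 -0.0077  0.0692]
[286.2667 196.3556] 45 [0.6422 0.0559 0.0692]
[233.5 199.5] 8 [ 0.5407 -0.0356  0.0692]
[281.5455 204.0909] 11 [0.6482 0.022  0.0692]
[242.2162 207.    ] 37 [ 0.5752 -0.0463  0.0692]
[270.6667 210.0769] 39 [ 0.6383 -0.0138  0.0692]
```

View pics/e.png

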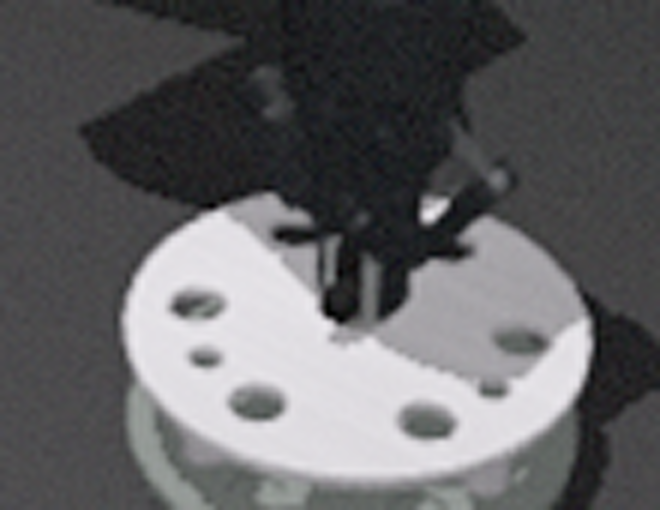

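The plate is level just above the post tips, its holes within about 1–2 mm of the posts (for example the hole at (205,357) in the crop). I'll lower it gently.

Emit:
{"op": "send_rows", "data": {"commands": [[0.02,-0.02,0.2,0,0,0,-1],[0,0,0.2,0,0,0,-1],[0,0,0.2,0,0,0,-1],[0,0,0,0,0,0,-1]]}}

```text
time: 7.7
tcp_pos: [0.5791, 0.0267, 0.0698]
tcp_rot: [-0.001, 0.724, 0.689, -0.0]
ft_force: [0.1, 0.6, -4.5]
grip_width: 0.0122
grasp_force: 78.4
```

```bash
python3 -c "
from h import *
need(.5796,.027,.055,-2.8);print(sense()['moment'])"
```

```text
t 7.7 pos [0.5791 0.0267 0.0698] psi -2.85 F [ 0.1  0.6 -4.5] w 0.0122 gf 78.4
  now-frame [0.014 0.024 0.739] goal-frame [0.014 0.023 0.739] turn [-0.02  -0.002 -0.012]
[-0.00166655 -0.04508897 -0.06043802]
```

Emit:
{"op": "send_rows", "data": {"commands": [[0,0,0.2,0,0,0,-1],[0,0,0.2,0,0,0,-1],[0,0,0.15,0,0,0,-1],[0,0,0.1,0,0,0,-1],[0,0,0.05,0,0,0,-1],[0,0,0,0,0,0,-1]]}}

```text
time: 8.3
tcp_pos: [0.5795, 0.0267, 0.0564]
tcp_rot: [-0.0, 0.724, 0.689, -0.0]
ft_force: [0.3, -0.2, -4.2]
grip_width: 0.0122
grasp_force: 78.5
```

```bash
python3 -c "
from h import *
need(.5796,.027,.055,-2.8);print(sense()['moment'])"
```

```text
t 8.3 pos [0.5795 0.0267 0.0564] psi -2.85 F [ 0.3 -0.2 -4.2] w 0.0122 gf 78.5
  now-frame [0.016 0.006 0.07 ] goal-frame [0.016 0.006 0.07 ] turn [-0.003 -0.    -0.013]
[ 0.05188175 -0.01661109  0.01876272]
```

Lower until the force shows contact, then release and retreat upward. The next move is toward the caps.

Emit:
{"op": "send_rows", "data": {"commands": [[0,0,0.06,0,0,0,-1],[0,0,0.05,0,0,0,-1],[0,0,0,0,0,0,-1]]}}

```text
time: 8.6
tcp_pos: [0.5797, 0.0267, 0.0555]
tcp_rot: [0.001, 0.724, 0.689, 0.0]
ft_force: [-3.1, -0.4, 5.7]
grip_width: 0.0121
grasp_force: 79.9
```

Emit:
{"op": "send_rows", "data": {"commands": [[0,0,0,0,0,0,-0.2],[0,0,0,0,0,0,-0.2],[0,0,0,0,0,0,-0.2],[0,0,-0.5,0,0,0,-0.2],[0,0,-1,0,0,0,-0.2],[0,0,-1,0,0,0,-0.2],[0,0,-1,0,0,0,-0.2],[0,0,-1,0,0,0,-0.2]]}}

```text
time: 9.4
tcp_pos: [0.5795, 0.0267, 0.1459]
tcp_rot: [0.0, 0.724, 0.689, 0.0]
ft_force: [-0.1, 0.6, -0.3]
grip_width: 0.0343
grasp_force: 0.0
```

Emit:
{"op": "send_rows", "data": {"commands": [[-1,0,0,0,0,0,-0.2],[-1,-0.5,0,0,0,0,-0.2],[-1,-0.5,0,0,0,0,-0.2],[-1,-0.5,0,0,0,0,-0.2],[-1,-0.5,0,0,0,0,-0.2],[-1,-0.5,0,0,0,0,-0.2],[-1,-0.5,0,0,0,0,-0.2],[-1,-0.5,0,0,0,0,-0.2]]}}

```text
time: 10.2
tcp_pos: [0.5013, -0.1304, 0.1451]
tcp_rot: [0.0, 0.724, 0.689, 0.0]
ft_force: [0.2, -1.0, 0.0]
grip_width: 0.034
grasp_force: 0.0
```

```bash
cat >> h.py <<'E'
def caps():
    "cap centres from both views"
    t=get_image("top");s=get_image("scene");out={}
    for n,im,b,lo in(("top",t,(296,196,374,252),30),("scene",s,(70,210,200,310),60)):
        x0,y0,x1,y1=b;im=im[y0:y1,x0:x1].astype(int);g=im.max(2);m=(g<(150 if n=="top" else 120))&(im.max(2)-im.min(2)<40)
        out[n]=[(c.round(1),st[4],onz(n,c,.0095)[:2].round(4)) for c,st in blobs(m,lo,150,(x0,y0))]
        for o in out[n]:print(n,*o)
    return t,s
E
python3 - <<'E'
from h import *
np.set_printoptions(precision=4,suppress=True)
need(.5,-.2,.15,-2.8)
t,s=caps()
x0,y0,x1,y1=195,130,310,230
cv2.imwrite("pics/f.png",cv2.resize(s[y0:y1,x0:x1,::-1],None,fx=6,fy=6,interpolation=2))
zt=.042
g=s.max(2)[y0:y1,x0:x1]
for c,st in blobs(g<165,5,120,(x0,y0)):print("hole",c,st[4],onz("scene",c,zt))
E
```

```text
t 10.2 pos [ 0.5013 -0.1304  0.1451] psi -2.85 F [ 0.2 -1.   0. ] w 0.034 gf 0.0
  now-frame [-3.477  0.11  -0.242] goal-frame [-3.477  0.107 -0.244] turn [ 0.013  0.006 -0.012]
top [352.9 224.1] 62 [ 0.4451 -0.3466]
top [306.9 238.9] 113 [ 0.3945 -0.1967]
scene [150.7 243.9] 97 [ 0.4371 -0.2333]
scene [146.6 269.1] 113 [ 0.4864 -0.2952]
scene [115.8 276.6] 126 [ 0.4471 -0.3505]
hole [261.4 184.4] 15 [0.545  0.0907 0.042 ]
hole [246.5102 186.2041] 49 [0.5165 0.059  0.042 ]
hole [273.5 188.5] 28 [0.5818 0.0951 0.042 ]
hole [233.2447 202.8511] 94 [ 0.5291 -0.0205  0.042 ]
hole [284.9444 204.0556] 36 [0.6407 0.0566 0.042 ]
hole [258.75 209.25] 12 [ 0.5969 -0.0019  0.042 ]
hole [281.  211.5] 20 [0.6475 0.0249 0.042 ]
hole [232.8333 213.6667] 6 [ 0.5534 -0.0554  0.042 ]
hole [269.9   218.025] 40 [ 0.6378 -0.0132  0.042 ]
```

View pics/f.png

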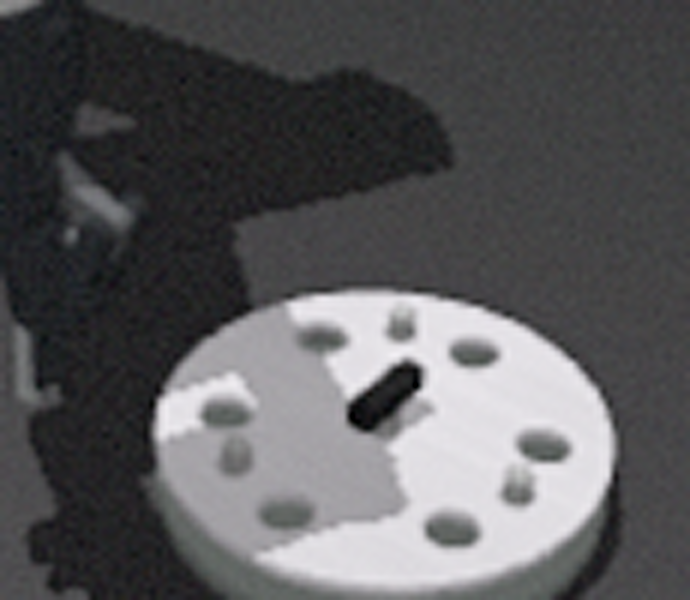

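The plate rests on the spacers with all three posts through it, at (402,323), (235,455) and (518,487) in the crop. Next is cap A at about (.436,-.231). I'll squeeze it in two directions to centre it in the jaws.

```bash
python3 -c "
from h import *
need(.436,-.231,.05,0)"
```

```text
t 10.3 pos [ 0.501  -0.1314  0.1451] psi -2.99 F [0.  0.7 0.8] w 0.0338 gf 0.0
  now-frame [-5.14  -2.987  4.756] goal-frame [-4.98  -3.249  4.754] turn [ 0.008  0.01  -0.749]
```

Emit:
{"op": "send_rows", "data": {"commands": [[0,0,0,0,0,-0.75,0.1],[-1,-0.65,0.5,0,0,0,0.1],[-1,-0.65,1,0,0,0,0.1],[-1,-0.65,1,0,0,0,0.1],[-1,-0.65,1,0,0,0,0.1],[-0.98,-0.65,1,0,0,0,0.1],[0,0,0.25,0,0,0,0.1],[0,0,0,0,0,0,0.1]]}}

```text
time: 11.1
tcp_pos: [0.4371, -0.229, 0.0492]
tcp_rot: [-0.0, 0.706, 0.708, 0.0]
ft_force: [0.1, -0.7, 0.1]
grip_width: 0.0471
grasp_force: 0.0
```

```bash
python3 -c "
from h import *
need(.436,-.231,.012,0)
t,s=caps()
cv2.imwrite('pics/g.png',cv2.resize(s[200:320,80:230,::-1],None,fx=5,fy=5,interpolation=2))"
```

```text
t 11.1 pos [ 0.4371 -0.229   0.0492] psi 0.11 F [ 0.1 -0.7  0.1] w 0.0471 gf 0.0
  now-frame [-0.099 -0.056  1.859] goal-frame [-0.098 -0.057  1.859] turn [-0.007 -0.011  0.028]
top [369.2 243.8] 141 [ 0.3827 -0.3986]
scene [146.5 269. ] 115 [ 0.4861 -0.2951]
scene [115.8 276.6] 126 [ 0.4471 -0.3505]
```

View pics/g.png

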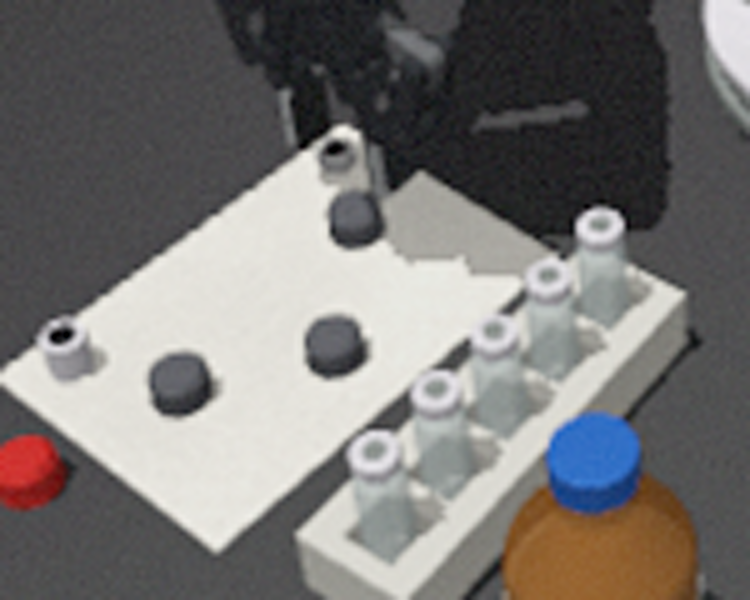

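The fingers are poised over cap A at (355,218), with the other two caps at (180,383) and (335,345). I'll descend, squeeze to centre it, then turn 90° and grip.

Emit:
{"op": "send_rows", "data": {"commands": [[-0.1,-0.06,0.6,0,0,0,0.1],[0,0,0.7,0,0,0,0.1],[0,0,0.4,0,0,0,0.1],[0,0,0.16,0,0,0,0.1],[0,0,0,0,0,0,-1],[0,0,0,0,0,0,-1],[0,0,0,0,0,0,-1],[0,0,0,0,0,0,-1]], "grip_force": 25}}

```text
time: 12.0
tcp_pos: [0.436, -0.2315, 0.0126]
tcp_rot: [0.001, 0.706, 0.708, 0.0]
ft_force: [0.9, 1.3, 3.2]
grip_width: 0.0284
grasp_force: 24.9
```

Emit:
{"op": "send_rows", "data": {"commands": [[0,0,0,0,0,0,-0.15],[0,0,0,0,0,0,-0.15],[0,0,0,0,0,0,-0.15],[0,0,0,0,0,1,-0.15],[0,0,0,0,0,1,-0.15],[0,0,0,0,0,1,-0.15],[0,0,0,0,0,1,-0.15],[0,0,0,0,0,1,-0.15]]}}

```text
time: 12.8
tcp_pos: [0.4357, -0.2315, 0.0121]
tcp_rot: [-0.0, 0.819, 0.573, -0.0]
ft_force: [1.0, -0.0, -0.8]
grip_width: 0.0367
grasp_force: 0.0
```

Emit:
{"op": "send_rows", "data": {"commands": [[0,0,0,0,0,1,-0.15],[0,0,0,0,0,1,-0.15],[0,0,0,0,0,1,-0.15],[0,0,0,0,0,1,-0.15],[0,0,0,0,0,1,-0.15],[0,0,0,0,0,1,-0.15],[0,0,0,0,0,1,-0.15],[0,0,0,0,0,1,-0.15]]}}

```text
time: 13.6
tcp_pos: [0.4356, -0.2314, 0.0121]
tcp_rot: [-0.0, 0.946, 0.325, -0.0]
ft_force: [-0.1, 0.5, -0.1]
grip_width: 0.0362
grasp_force: 0.0
```

Emit:
{"op": "send_rows", "data": {"commands": [[0,0,0,0,0,1,-0.15],[0,0,0,0,0,1,-0.15],[0,0,0,0,0,1,-0.15],[0,0,0,0,0,1,-0.15],[0,0,0,0,0,1,-0.15],[0,0,0,0,0,1,-0.15],[0,0,0,0,0,1,-0.15],[0,0,0,0,0,1,-0.15]]}}

```text
time: 14.4
tcp_pos: [0.4356, -0.2314, 0.012]
tcp_rot: [-0.0, 0.999, 0.052, -0.0]
ft_force: [-0.3, -0.6, 0.1]
grip_width: 0.0366
grasp_force: 0.0
```

Emit:
{"op": "send_rows", "data": {"commands": [[0,0,0,0,0,1,-0.15],[0,0,0,0,0,0.5,-0.15],[0,0,0,0,0,0,-1],[0,0,0,0,0,0,-1],[0,0,0,0,0,0,-1],[0,0,0,0,0,0,-1]], "grip_force": 80}}

```text
time: 15.0
tcp_pos: [0.4357, -0.2314, 0.0126]
tcp_rot: [0.0, 1.0, 0.002, 0.0]
ft_force: [-1.3, -0.0, 6.0]
grip_width: 0.0257
grasp_force: 78.3
```

```bash
python3 -c "
from h import *
need(.436,-.231,.012,-90)
print(sense()['qpos'])"
```

```text
t 15.0 pos [ 0.4357 -0.2314  0.0126] psi -89.79 F [-1.3 -0.   6. ] w 0.0257 gf 78.3
  now-frame [ 0.015 -0.021  0.028] goal-frame [ 0.015 -0.021  0.028] turn [ 0.003 -0.003  0.053]
[-7.28728056e-01  5.83222277e-01  1.74765768e+00 -3.32563756e-05
  8.10406538e-01  8.38408662e-01]
```

Emit:
{"op": "send_rows", "data": {"commands": [[0,0,-0.4,0,0,0,-1],[0,0,-0.8,0,0,0,-1],[0,0,-1,0,0,0,-1],[0,0,-1,0,0,0,-1],[0.3,-0.5,-0.67,0,0,0,-1],[0.5,-1,0,0,0,0,-1],[0.5,-1,0,0,0,0,-1],[0.5,-1,0,0,0,0,-1]]}}

```text
time: 15.8
tcp_pos: [0.4718, -0.1606, 0.0901]
tcp_rot: [0.0, 1.0, 0.002, 0.0]
ft_force: [-0.4, -0.6, 1.0]
grip_width: 0.0252
grasp_force: 78.7
```

Emit:
{"op": "send_rows", "data": {"commands": [[0.5,-1,0,0,0,0,-1],[0.5,-1,0,0,0,0,-1],[0.5,-1,0,0,0,0,-1],[0.5,-1,0,0,0,0,-1],[0.5,-1,0,0,0,0,-1],[0.5,-1,0,0,0,0,-1],[0.48,-0.45,0,0,0,0,-1],[0,0,0,0,0,0,-1]]}}

```text
time: 16.6
tcp_pos: [0.5416, -0.0315, 0.0897]
tcp_rot: [0.0, 1.0, 0.002, 0.0]
ft_force: [-0.3, 0.4, 0.0]
grip_width: 0.0259
grasp_force: 78.7
```

Emit:
{"op": "send_rows", "data": {"commands": [[0,0,0,0,0,0,-1],[0,0,0,0,0,0,-1]]}}

```text
time: 16.8
tcp_pos: [0.5404, -0.033, 0.0895]
tcp_rot: [0.0, 1.0, 0.001, -0.0]
ft_force: [-0.0, -0.5, -0.7]
grip_width: 0.0259
grasp_force: 78.7
```

```bash
python3 -c "
from h import *
need(.5413,-.0324,.066,-90)
s=get_image('scene');cv2.imwrite('pics/i.png',cv2.resize(s[140:230,200:310,::-1],None,fx=6,fy=6,interpolation=2))"
```

```text
t 16.8 pos [ 0.5404 -0.033   0.0895] psi -89.89 F [-0.  -0.5 -0.7] w 0.0259 gf 78.7
  now-frame [ 0.045 -0.028  1.175] goal-frame [ 0.045 -0.028  1.175] turn [0.001 0.006 0.026]
```

View pics/i.png

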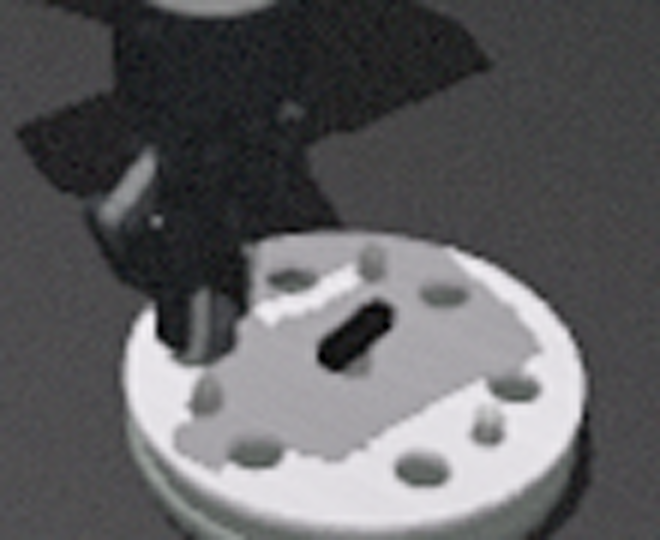

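The cap hangs above post c at (205,395), roughly aligned. I'll lower it gently.

Emit:
{"op": "send_rows", "data": {"commands": [[0.03,-0.02,0.4,0,0,0,-1],[0,0,0.4,0,0,0,-1],[0,0,0.25,0,0,0,-1],[0,0,0.12,0,0,0,-1],[0,0,0.1,0,0,0,-1],[0,0,0.1,0,0,0,-1],[0,0,0,0,0,0,-1]]}}

```text
time: 17.55
tcp_pos: [0.5415, -0.0326, 0.0622]
tcp_rot: [0.001, 1.0, 0.001, 0.0]
ft_force: [-0.9, -7.1, -1.5]
grip_width: 0.0255
grasp_force: 78.7
```

```bash
python3 -c "
from h import *
need(.5413,-.0324,.0541,-90);print(sense()['moment'])"
```

```text
t 17.55 pos [ 0.5415 -0.0326  0.0622] psi -89.83 F [-0.9 -7.1 -1.5] w 0.0255 gf 78.7
  now-frame [-0.012 -0.01   0.406] goal-frame [-0.011 -0.009  0.406] turn [ 0.025 -0.006  0.042]
[-1.02585652  0.18095761 -0.01782761]
```

Emit:
{"op": "send_rows", "data": {"commands": [[0,0.05,0,0,0,0,-1],[0,0,0,0,0,0,-1],[0,0,0.05,0,0,0,-1],[0,0,0.05,0,0,0,-1],[0,0,0,0,0,0,-1]]}}

```text
time: 18.05
tcp_pos: [0.5414, -0.033, 0.0601]
tcp_rot: [0.0, 1.0, 0.001, 0.0]
ft_force: [-0.7, -4.6, -0.8]
grip_width: 0.026
grasp_force: 79.0
```

Emit:
{"op": "send_rows", "data": {"commands": [[-0.01,0.06,0,0,0,0,-1],[0,0,0,0,0,0,-1],[0,0,0.05,0,0,0,-1],[0,0,0.05,0,0,0,-1],[0,0,0,0,0,0,-1]]}}

```text
time: 18.55
tcp_pos: [0.5412, -0.0336, 0.058]
tcp_rot: [-0.0, 1.0, 0.001, 0.0]
ft_force: [1.3, 2.2, 0.2]
grip_width: 0.0254
grasp_force: 79.0
```

Emit:
{"op": "send_rows", "data": {"commands": [[0,0,0.05,0,0,0,-1],[0,0,0,0,0,0,-1]]}}

```text
time: 18.75
tcp_pos: [0.5412, -0.0337, 0.057]
tcp_rot: [-0.0, 1.0, 0.001, 0.0]
ft_force: [1.8, 4.0, -0.7]
grip_width: 0.026
grasp_force: 79.0
```

```bash
python3 -c "
from h import *
s=get_image('scene');cv2.imwrite('pics/j.png',cv2.resize(s[140:230,200:310,::-1],None,fx=7,fy=7,interpolation=2)[:600])
print(sense()['moment']);caps()"
```

```text
[ 0.54655352 -0.27028125 -0.05325224]
top [335.8 211.5] 62 [ 0.4848 -0.2911]
top [353.  224.1] 62 [ 0.4452 -0.3467]
scene [146.6 269.1] 113 [ 0.4864 -0.2952]
scene [115.8 276.5] 124 [ 0.447  -0.3504]
```

View pics/j.png

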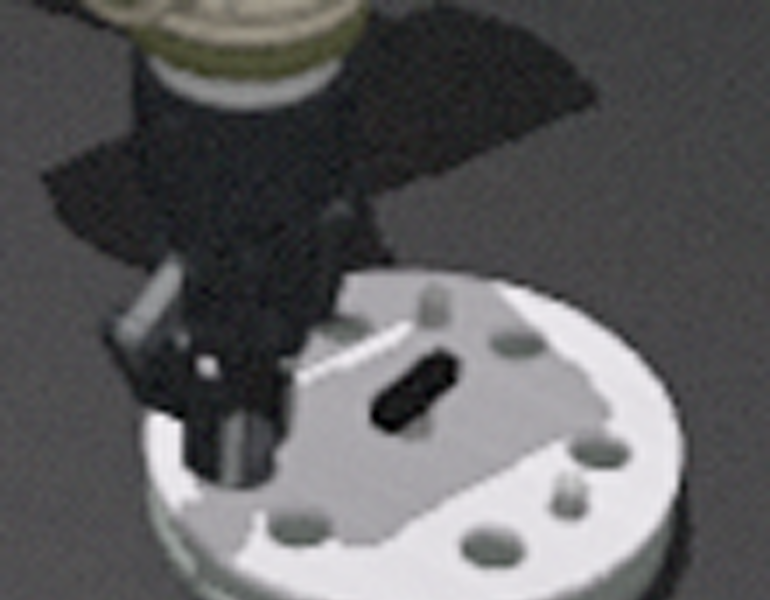

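Emit:
{"op": "send_rows", "data": {"commands": [[0,0,0.05,0,0,0,-1],[0,0,0,0,0,0,-1]]}}

```text
time: 19.1
tcp_pos: [0.5412, -0.0338, 0.056]
tcp_rot: [-0.0, 1.0, 0.001, -0.0]
ft_force: [2.2, 4.2, -1.5]
grip_width: 0.0258
grasp_force: 79.0
```

Emit:
{"op": "send_rows", "data": {"commands": [[0,0,0.05,0,0,0,-1],[0,0,0,0,0,0,-1]]}}

```text
time: 19.3
tcp_pos: [0.5411, -0.0338, 0.055]
tcp_rot: [-0.0, 1.0, 0.001, -0.0]
ft_force: [1.8, 4.2, 1.1]
grip_width: 0.0255
grasp_force: 79.1
```

Emit:
{"op": "send_rows", "data": {"commands": [[0,0,0.05,0,0,0,-1],[0,0,0,0,0,0,-1]]}}

```text
time: 19.5
tcp_pos: [0.5413, -0.0338, 0.0545]
tcp_rot: [-0.0, 1.0, 0.001, 0.0]
ft_force: [0.5, 3.9, 6.0]
grip_width: 0.026
grasp_force: 79.7
```

Emit:
{"op": "send_rows", "data": {"commands": [[0,0,0.05,0,0,0,-1],[0,0,0,0,0,0,-1]]}}

```text
time: 19.7
tcp_pos: [0.5413, -0.0338, 0.0544]
tcp_rot: [0.0, 1.0, 0.001, 0.001]
ft_force: [-2.8, 6.3, 14.2]
grip_width: 0.0258
grasp_force: 80.7
```

Emit:
{"op": "send_rows", "data": {"commands": [[0,0,0.05,0,0,0,-1],[0,0,0,0,0,0,-1]]}}

```text
time: 19.9
tcp_pos: [0.5414, -0.0339, 0.0543]
tcp_rot: [0.0, 1.0, 0.001, 0.001]
ft_force: [-6.0, 5.1, 24.3]
grip_width: 0.0258
grasp_force: 81.6
```

Emit:
{"op": "send_rows", "data": {"commands": [[0,0,0.05,0,0,0,-1],[0,0,0,0,0,0,-1]]}}

```text
time: 20.1
tcp_pos: [0.5414, -0.0339, 0.0541]
tcp_rot: [0.0, 1.0, 0.002, 0.001]
ft_force: [-9.1, 6.3, 32.4]
grip_width: 0.0257
grasp_force: 82.5
```

Emit:
{"op": "send_rows", "data": {"commands": [[0,0,-0.18,0,0,0,-1],[0,0,0,0,0,0,0],[0,0,0,0,0,0,0],[0,0,0,0,0,0,0],[0,0,-0.5,0,0,0,0],[0,0,-1,0,0,0,0],[0,0,-1,0,0,0,0],[0,0,-1,0,0,0,0]]}}

```text
time: 20.9
tcp_pos: [0.5411, -0.0341, 0.126]
tcp_rot: [0.0, 1.0, 0.001, -0.0]
ft_force: [0.4, -0.7, 0.2]
grip_width: 0.0429
grasp_force: 0.0
```

Emit:
{"op": "send_rows", "data": {"commands": [[-1,1,0,0,0,0,0],[-1,1,0,0,0,0,0],[-1,1,0,0,0,0,0],[-1,1,0,0,0,0,0]]}}

```text
time: 21.3
tcp_pos: [0.4606, -0.1149, 0.1253]
tcp_rot: [0.0, 1.0, 0.001, 0.0]
ft_force: [0.3, -0.1, 0.4]
grip_width: 0.0425
grasp_force: 0.0
```

```bash
python3 - <<'E'
from h import *
np.set_printoptions(precision=4,suppress=True)
need(.4856,-.293,.05,-90)
caps()
s=get_image('scene');np.save("pics/s3.npy",s);t=get_image('top');np.save("pics/t3.npy",t)
a=cv2.resize(s[160:230,205:305,::-1],None,fx=6,fy=6,interpolation=2)
cv2.imwrite('pics/k.png',a)
for z in(.06,.068):
    for d in((.014,0),(-.014,0),(0,.014),(0,-.014)):print(z,(proj("scene",(.5412+d[0],-.0335+d[1],z))-[205,160])*6)
E
```

```text
t 21.3 pos [ 0.4606 -0.1149  0.1253] psi -89.83 F [ 0.3 -0.1  0.4] w 0.0425 gf 0.0
  now-frame [1.223 8.906 3.77 ] goal-frame [1.251 8.905 3.764] turn [ 0.008 -0.004  0.043]
top [333.9 213.2] 85 [ 0.4792 -0.2847]
top [353.  224.1] 62 [ 0.4452 -0.3467]
scene [146.5 269. ] 115 [ 0.4861 -0.2951]
scene [115.8 276.5] 125 [ 0.4471 -0.3504]
0.06 [201.4412 264.2394]
0.06 [148.3008 238.9878]
0.06 [193.8665 234.7487]
0.06 [155.21   268.6282]
0.068 [201.7716 249.7607]
0.068 [148.3672 224.56  ]
0.068 [194.1551 220.3417]
0.068 [155.3118 254.129 ]
```

View pics/k.png

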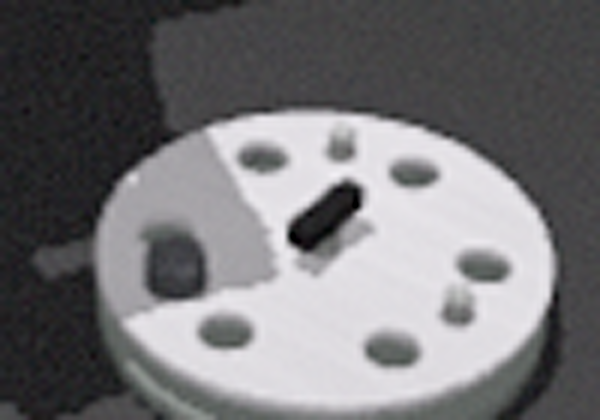

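Cap 1's top is centred at (175,250) in the crop. That matches the seated height of 0.060, not 0.068. Next is cap B.

Emit:
{"op": "send_rows", "data": {"commands": [[0.14,1,0,0,0,0.04,0],[0.14,1,0,0,0,0,0],[0.14,1,0.3,0,0,0,0],[0.14,1,0.5,0,0,0,0],[0.14,1,0.7,0,0,0,0],[0.14,1,0.7,0,0,0,0],[0.14,1,0.8,0,0,0,0],[0.14,1,0.8,0,0,0,0]]}}

```text
time: 22.3
tcp_pos: [0.4848, -0.2744, 0.0482]
tcp_rot: [0.0, 1.0, 0.0, 0.0]
ft_force: [1.0, -0.5, 0.3]
grip_width: 0.0428
grasp_force: 0.0
```

Emit:
{"op": "send_rows", "data": {"commands": [[0.12,0.93,0,0,0,0,0],[0,0,0,0,0,0,0],[0,0,0,0,0,0,0]]}}

```text
time: 22.6
tcp_pos: [0.4867, -0.2921, 0.0487]
tcp_rot: [-0.0, 1.0, 0.0, -0.0]
ft_force: [-0.3, -0.5, -0.5]
grip_width: 0.0425
grasp_force: 0.0
```

```bash
python3 -c "
from h import *
need(.4856,-.2935,.0121,-90);caps()"
```

```text
t 22.6 pos [ 0.4867 -0.2921  0.0487] psi -89.98 F [-0.3 -0.5 -0.5] w 0.0425 gf 0.0
  now-frame [-0.054  0.071  1.831] goal-frame [-0.054  0.071  1.831] turn [-0.003  0.     0.004]
scene [115.7 276.6] 122 [ 0.447  -0.3506]
```

Emit:
{"op": "send_rows", "data": {"commands": [[-0.05,0.07,0.6,0,0,0,0.05],[0,0,0.7,0,0,0,0.05],[0,0,0.4,0,0,0,0.05],[0,0,0.13,0,0,0,0.05],[0,0,0,0,0,0,-1],[0,0,0,0,0,0,-1],[0,0,0,0,0,0,-1],[0,0,0,0,0,0,-1]], "grip_force": 25}}

```text
time: 23.5
tcp_pos: [0.4853, -0.2942, 0.0124]
tcp_rot: [0.0, 1.0, -0.0, 0.0]
ft_force: [0.2, -0.5, -0.3]
grip_width: 0.0274
grasp_force: 24.6
```

Emit:
{"op": "send_rows", "data": {"commands": [[0,0,0,0,0,0,-0.15],[0,0,0,0,0,0,-0.15],[0,0,0,0,0,0,-0.15],[0,0,0,0,0,-1,-0.15],[0,0,0,0,0,-1,-0.15],[0,0,0,0,0,-1,-0.15],[0,0,0,0,0,-1,-0.15],[0,0,0,0,0,-1,-0.15]]}}

```text
time: 24.3
tcp_pos: [0.4852, -0.2942, 0.0121]
tcp_rot: [0.0, 0.985, 0.175, 0.0]
ft_force: [-0.6, 0.9, -0.0]
grip_width: 0.0364
grasp_force: 0.0
```

Emit:
{"op": "send_rows", "data": {"commands": [[0,0,0,0,0,-1,-0.15],[0,0,0,0,0,-1,-0.15],[0,0,0,0,0,-1,-0.15],[0,0,0,0,0,-1,-0.15],[0,0,0,0,0,-1,-0.15],[0,0,0,0,0,-1,-0.15],[0,0,0,0,0,-1,-0.15],[0,0,0,0,0,-1,-0.15]]}}

```text
time: 25.1
tcp_pos: [0.4852, -0.2942, 0.0121]
tcp_rot: [0.0, 0.898, 0.44, 0.0]
ft_force: [-0.7, -0.3, -0.7]
grip_width: 0.0359
grasp_force: 0.0
```

Emit:
{"op": "send_rows", "data": {"commands": [[0,0,0,0,0,-1,-0.15],[0,0,0,0,0,-1,-0.15],[0,0,0,0,0,-1,-0.15],[0,0,0,0,0,-1,-0.15],[0,0,0,0,0,-1,-0.15],[0,0,0,0,0,-1,-0.15],[0,0,0,0,0,-1,-0.15],[0,0,0,0,0,-1,-0.15]]}}

```text
time: 25.9
tcp_pos: [0.4852, -0.2941, 0.0121]
tcp_rot: [-0.0, 0.742, 0.67, -0.0]
ft_force: [1.2, -0.4, -0.9]
grip_width: 0.0362
grasp_force: 0.0
```

Emit:
{"op": "send_rows", "data": {"commands": [[0,0,0,0,0,-1,-0.15],[0,0,0,0,0,-0.5,-0.15],[0,0,0,0,0,0,-1],[0,0,0,0,0,0,-1],[0,0,0,0,0,0,-1],[0,0,0,0,0,0,-1]], "grip_force": 80}}

```text
time: 26.5
tcp_pos: [0.4854, -0.2942, 0.0126]
tcp_rot: [0.0, 0.707, 0.707, -0.0]
ft_force: [-2.1, 0.3, 5.5]
grip_width: 0.0257
grasp_force: 78.8
```

```bash
python3 -c "
from h import *
need(.6490,.0220,.09,0)"
```

```text
t 26.5 pos [ 0.4854 -0.2942  0.0126] psi -0.06 F [-2.1  0.3  5.5] w 0.0257 gf 78.8
  now-frame [15.819  8.168 -3.873] goal-frame [15.812  8.182 -3.869] turn [ 0.007  0.008 -0.014]
```

Emit:
{"op": "send_rows", "data": {"commands": [[0,0,-0.4,0,0,0,-1],[0,0,-0.8,0,0,0,-1],[0,0,-1,0,0,0,-1],[0,0,-1,0,0,0,-1],[0.4,0,-0.67,0,0,0,-1],[1,0,0,0,0,0,-1],[1,0,0,0,0,0,-1],[1,0,0,0,0,0,-1]]}}

```text
time: 27.3
tcp_pos: [0.4846, -0.2234, 0.0886]
tcp_rot: [-0.001, 0.707, 0.707, -0.0]
ft_force: [-0.1, 0.1, 0.2]
grip_width: 0.0251
grasp_force: 78.7
```

Emit:
{"op": "send_rows", "data": {"commands": [[1,0,0,0,0,0,-1],[1,0,0,0,0,0,-1],[1,0.5,0,0,0,0,-1],[1,1,0,0,0,0,-1],[1,1,0,0,0,0,-1],[1,1,0,0,0,0,-1],[1,1,0,0,0,0,-1],[1,1,0,0,0,0,-1]]}}

```text
time: 28.1
tcp_pos: [0.5951, -0.0634, 0.0885]
tcp_rot: [-0.001, 0.707, 0.707, -0.0]
ft_force: [-0.0, -1.3, 0.3]
grip_width: 0.0255
grasp_force: 78.7
```

Emit:
{"op": "send_rows", "data": {"commands": [[1,1,0,0,0,0,-1],[1,0.9,0,0,0,0,-1],[1,0.5,0,0,0,0,-1],[1,0.28,0,0,0,0,-1],[0.41,0,0,0,0,0,-1],[0,0,0,0,0,0,-1],[0,0,0,0,0,0,-1],[0,0,0,0,0,0,-1]]}}

```text
time: 28.9
tcp_pos: [0.6485, 0.0213, 0.0895]
tcp_rot: [-0.0, 0.707, 0.707, -0.0]
ft_force: [0.6, -0.3, -0.2]
grip_width: 0.0256
grasp_force: 78.7
```

```bash
python3 -c "
from h import *
need(.6490,.0220,.066,0)"
```

```text
t 28.9 pos [0.6485 0.0213 0.0895] psi -0.06 F [ 0.6 -0.3 -0.2] w 0.0256 gf 78.7
  now-frame [0.036 0.024 1.174] goal-frame [0.035 0.023 1.174] turn [-0.005  0.002 -0.015]
```

Emit:
{"op": "send_rows", "data": {"commands": [[0.03,0.02,0.4,0,0,0,-1],[0,0,0.4,0,0,0,-1],[0,0,0.25,0,0,0,-1],[0,0,0.12,0,0,0,-1],[0,0,0.1,0,0,0,-1],[0,0,0.1,0,0,0,-1],[0,0,0,0,0,0,-1]]}}

```text
time: 29.6
tcp_pos: [0.6494, 0.0223, 0.0621]
tcp_rot: [0.0, 0.707, 0.707, -0.0]
ft_force: [0.9, -1.8, -1.1]
grip_width: 0.0253
grasp_force: 78.7
```

Emit:
{"op": "send_rows", "data": {"commands": [[0,0,0.1,0,0,0,-1],[0,0,0.1,0,0,0,-1],[0,0,0.1,0,0,0,-1],[0,0,0,0,0,0,-1]]}}

```text
time: 30.0
tcp_pos: [0.6495, 0.0223, 0.0557]
tcp_rot: [0.0, 0.707, 0.707, -0.0]
ft_force: [2.4, -4.6, -1.6]
grip_width: 0.0255
grasp_force: 78.7
```

Emit:
{"op": "send_rows", "data": {"commands": [[0,0,0.05,0,0,0,-1],[0,0,0.05,0,0,0,-1],[0,0,0.05,0,0,0,-1],[0,0,0,0,0,0,-1]]}}

```text
time: 30.4
tcp_pos: [0.6495, 0.0222, 0.0545]
tcp_rot: [0.001, 0.707, 0.707, 0.0]
ft_force: [-2.3, -5.5, 10.7]
grip_width: 0.0255
grasp_force: 80.2
```

Emit:
{"op": "send_rows", "data": {"commands": [[0,0,0.05,0,0,0,-1],[0,0,0.03,0,0,0,-1],[0,0,0,0,0,0,-1]]}}

```text
time: 30.7
tcp_pos: [0.6496, 0.0223, 0.0544]
tcp_rot: [0.001, 0.707, 0.707, 0.0]
ft_force: [-6.4, -4.7, 20.5]
grip_width: 0.0253
grasp_force: 81.3
```

Emit:
{"op": "send_rows", "data": {"commands": [[0,0,0.05,0,0,0,-1],[0,0,0,0,0,0,-1],[0,0,-0.2,0,0,0,-1],[0,0,0,0,0,0,0],[0,0,0,0,0,0,0],[0,0,0,0,0,0,0],[0,0,-0.5,0,0,0,0],[0,0,-1,0,0,0,0]]}}

```text
time: 31.5
tcp_pos: [0.6485, 0.023, 0.0838]
tcp_rot: [-0.002, 0.707, 0.707, -0.001]
ft_force: [-0.2, 0.3, 0.3]
grip_width: 0.0424
grasp_force: 0.0
```

Emit:
{"op": "send_rows", "data": {"commands": [[0,0,-1,0,0,0,0],[-1,-1,-0.5,0,0,0,0],[-1,-1,0,0,0,0,0],[-1,-1,0,0,0,0,0],[-1,-1,0,0,0,0,0],[-1,-1,0,0,0,0,0],[-1,-1,0,0,0,0,0],[-1,-1,0,0,0,0,0]]}}

```text
time: 32.3
tcp_pos: [0.5085, -0.1179, 0.1151]
tcp_rot: [0.0, 0.707, 0.707, 0.0]
ft_force: [0.0, -0.4, 0.0]
grip_width: 0.0427
grasp_force: 0.0
```

```bash
python3 - <<'E'
from h import *
np.set_printoptions(precision=4,suppress=True)
need(.446,-.3490,.05,0)
caps()
s=get_image('scene');np.save("pics/s4.npy",s)
x0,y0,x1,y1=205,160,305,235
g=s.max(2)[y0:y1,x0:x1]
for c,st in blobs(g<95,20,200,(x0,y0)):print("dark",c,st[:5]+[x0,y0,0,0,0])
for p in((.5412,-.0338),(.6495,.0223)):print([proj("scene",(*p,z)) for z in(.051,.059)])
E
```

```text
t 32.3 pos [ 0.5085 -0.1179  0.1151] psi 0.0 F [ 0.  -0.4  0. ] w 0.0427 gf 0.0
  now-frame [-11.555  -3.128   3.255] goal-frame [-11.555  -3.126   3.257] turn [0.009 0.    0.001]
top [353.  224.1] 63 [ 0.445  -0.3468]
scene [115.8 276.6] 126 [ 0.4471 -0.3505]
dark [258.4625 195.9   ] [253 190  12  12  80]
dark [233.6915 204.1383] [229 199  10  11  94]
dark [280.8571 211.3265] [277 207   9   8  49]
[array([234.0132, 204.6655]), array([234.0454, 202.2829])]
[array([281.442 , 209.6891]), array([281.7093, 207.305 ])]
```

Emit:
{"op": "send_rows", "data": {"commands": [[-1,-0.3,0,0,0,0,0],[-1,-0.3,0,0,0,0,0],[-1,-0.3,0,0,0,0,0],[-1,-0.3,0,0,0,0,0],[-1,-0.3,0,0,0,0,0],[-1,-0.3,0.3,0,0,0,0],[-1,-0.3,0.5,0,0,0,-0.1],[-1,-0.3,0.5,0,0,0,-0.1]]}}

```text
time: 33.25
tcp_pos: [0.4619, -0.2777, 0.0886]
tcp_rot: [0.0, 0.707, 0.707, 0.0]
ft_force: [0.3, 0.2, -0.0]
grip_width: 0.038
grasp_force: 0.0
```

Emit:
{"op": "send_rows", "data": {"commands": [[-1,-0.3,0.5,0,0,0,-0.1],[-1,-0.3,0.5,0,0,0,-0.1],[-1,-0.13,0.5,0,0,0,-0.1],[-0.55,0,0.4,0,0,0,-0.1],[0,0,0,0,0,0,-0.1],[0,0,0,0,0,0,-0.1]]}}

```text
time: 33.85
tcp_pos: [0.447, -0.3478, 0.0505]
tcp_rot: [-0.0, 0.707, 0.707, 0.0]
ft_force: [-0.5, -0.5, -0.4]
grip_width: 0.0383
grasp_force: 0.0
```

```bash
python3 -c "
from h import *
need(.446,-.349,.0121,0);caps()"
```

```text
t 33.85 pos [ 0.447  -0.3478  0.0505] psi 0.01 F [-0.5 -0.5 -0.4] w 0.0383 gf 0.0
  now-frame [-0.061 -0.048  1.921] goal-frame [-0.06  -0.048  1.921] turn [-0.001 -0.007  0.002]
```

Emit:
{"op": "send_rows", "data": {"commands": [[-0.05,-0.04,0.6,0,0,0,-0.1],[0,0,0.7,0,0,0,-0.1],[0,0,0.4,0,0,0,-0.1],[0,0,0.22,0,0,0,-0.1],[0,0,0,0,0,0,-1],[0,0,0,0,0,0,-1],[0,0,0,0,0,0,-1],[0,0,0,0,0,0,-1]], "grip_force": 25}}

```text
time: 34.75
tcp_pos: [0.4459, -0.3495, 0.0125]
tcp_rot: [0.0, 0.707, 0.707, -0.0]
ft_force: [0.8, 0.1, -0.2]
grip_width: 0.0275
grasp_force: 24.6
```

Emit:
{"op": "send_rows", "data": {"commands": [[0,0,0,0,0,0,-0.15],[0,0,0,0,0,0,-0.15],[0,0,0,0,0,0,-0.15],[0,0,0,0,0,1,-0.15],[0,0,0,0,0,1,-0.15],[0,0,0,0,0,1,-0.15],[0,0,0,0,0,1,-0.15],[0,0,0,0,0,1,-0.15]]}}

```text
time: 35.55
tcp_pos: [0.4458, -0.3494, 0.0121]
tcp_rot: [0.0, 0.82, 0.572, -0.0]
ft_force: [-0.5, -0.5, 0.2]
grip_width: 0.0364
grasp_force: 0.0
```

Emit:
{"op": "send_rows", "data": {"commands": [[0,0,0,0,0,1,-0.15],[0,0,0,0,0,1,-0.15],[0,0,0,0,0,1,-0.15],[0,0,0,0,0,1,-0.15],[0,0,0,0,0,1,-0.15],[0,0,0,0,0,1,-0.15],[0,0,0,0,0,1,-0.15],[0,0,0,0,0,1,-0.15]]}}

```text
time: 36.35
tcp_pos: [0.4458, -0.3493, 0.0121]
tcp_rot: [0.0, 0.946, 0.324, -0.0]
ft_force: [0.3, -0.6, -0.6]
grip_width: 0.0364
grasp_force: 0.0
```

Emit:
{"op": "send_rows", "data": {"commands": [[0,0,0,0,0,1,-0.15],[0,0,0,0,0,1,-0.15],[0,0,0,0,0,1,-0.15],[0,0,0,0,0,1,-0.15],[0,0,0,0,0,1,-0.15],[0,0,0,0,0,1,-0.15],[0,0,0,0,0,1,-0.15],[0,0,0,0,0,1,-0.15]]}}

```text
time: 37.15
tcp_pos: [0.4458, -0.3493, 0.0121]
tcp_rot: [0.0, 0.999, 0.051, 0.0]
ft_force: [-0.7, -0.5, 0.0]
grip_width: 0.036
grasp_force: 0.0
```

Emit:
{"op": "send_rows", "data": {"commands": [[0,0,0,0,0,1,-0.15],[0,0,0,0,0,0.5,-0.15],[0,0,0,0,0,0,-1],[0,0,0,0,0,0,-1],[0,0,0,0,0,0,-1],[0,0,0,0,0,0,-1]], "grip_force": 80}}

```text
time: 37.75
tcp_pos: [0.4459, -0.3495, 0.0126]
tcp_rot: [0.0, 1.0, 0.0, 0.0]
ft_force: [-0.5, 1.0, 5.9]
grip_width: 0.0256
grasp_force: 78.5
```

```bash
python3 -c "
from h import *
need(.5468,.0880,.1,-90)"
```

```text
t 37.75 pos [ 0.4459 -0.3495  0.0126] psi -89.96 F [-0.5  1.   5.9] w 0.0256 gf 78.5
  now-frame [  5.062 -21.867  -4.378] goal-frame [  5.043 -21.873  -4.368] turn [ 0.008 -0.007  0.011]
```

Emit:
{"op": "send_rows", "data": {"commands": [[0,0,-0.4,0,0,0,-1],[0,0,-0.8,0,0,0,-1],[0,0,-1,0,0,0,-1],[0,0,-1,0,0,0,-1],[0.23,-0.6,-0.8,0,0,0,-1],[0.23,-1,-0.37,0,0,0,-1],[0.23,-1,0,0,0,0,-1],[0.23,-1,0,0,0,0,-1]]}}

```text
time: 38.55
tcp_pos: [0.4644, -0.2767, 0.1002]
tcp_rot: [0.0, 1.0, 0.0, 0.0]
ft_force: [0.8, -0.6, -0.4]
grip_width: 0.0255
grasp_force: 78.7
```

Emit:
{"op": "send_rows", "data": {"commands": [[0.23,-1,0,0,0,0,-1],[0.23,-1,0,0,0,0,-1],[0.23,-1,0,0,0,0,-1],[0.23,-1,0,0,0,0,-1],[0.23,-1,0,0,0,0,-1],[0.23,-1,0,0,0,0,-1],[0.23,-1,0,0,0,0,-1],[0.23,-1,0,0,0,0,-1]]}}

```text
time: 39.35
tcp_pos: [0.5012, -0.1165, 0.0999]
tcp_rot: [0.0, 1.0, 0.0, 0.0]
ft_force: [-0.6, -0.7, -0.0]
grip_width: 0.0254
grasp_force: 78.7
```

Emit:
{"op": "send_rows", "data": {"commands": [[0.23,-1,0,0,0,0,-1],[0.23,-1,0,0,0,0,-1],[0.23,-1,0,0,0,0,-1],[0.23,-1,0,0,0,0,-1],[0.23,-1,0,0,0,0,-1],[0.23,-1,0,0,0,0,-1],[0.23,-1,0,0,0,0,-1],[0.23,-1,0,0,0,0,-1]]}}

```text
time: 40.15
tcp_pos: [0.538, 0.0435, 0.0999]
tcp_rot: [0.0, 1.0, 0.0, 0.0]
ft_force: [0.0, 0.2, -0.2]
grip_width: 0.0257
grasp_force: 78.7
```

Emit:
{"op": "send_rows", "data": {"commands": [[0.23,-1,0,0,0,0,-1],[0.22,-1,0,0,0,0,-1],[0,-0.27,0.3,0,0,0,-1],[0,0,0,0,0,0,-1],[0,0,0,0,0,0,-1]]}}

```text
time: 40.65
tcp_pos: [0.5466, 0.0874, 0.0933]
tcp_rot: [0.0, 1.0, -0.0, -0.0]
ft_force: [0.7, -0.2, 0.4]
grip_width: 0.0255
grasp_force: 78.7
```

```bash
python3 -c "
from h import *
need(.5468,.0880,.0660,-90)"
```

```text
t 40.65 pos [0.5466 0.0874 0.0933] psi -90.02 F [ 0.7 -0.2  0.4] w 0.0255 gf 78.7
  now-frame [ 0.013 -0.031  1.366] goal-frame [ 0.012 -0.03   1.366] turn [ 0.003  0.011 -0.004]
```

Emit:
{"op": "send_rows", "data": {"commands": [[0.01,-0.02,0.5,0,0,0,-1],[0,0,0.5,0,0,0,-1],[0,0,0.25,0,0,0,-1],[0,0,0.12,0,0,0,-1],[0,0,0.1,0,0,0,-1],[0,0,0.1,0,0,0,-1],[0,0,0,0,0,0,-1]]}}

```text
time: 41.35
tcp_pos: [0.5474, 0.0881, 0.0622]
tcp_rot: [0.0, 1.0, -0.0, 0.0]
ft_force: [0.6, -3.1, -0.6]
grip_width: 0.0252
grasp_force: 78.7
```

Emit:
{"op": "send_rows", "data": {"commands": [[0,0.02,0.1,0,0,0,-1],[0,0,0.1,0,0,0,-1],[0,0,0.1,0,0,0,-1],[0,0,0,0,0,0,-1]]}}

```text
time: 41.75
tcp_pos: [0.5474, 0.0879, 0.0558]
tcp_rot: [0.0, 1.0, -0.0, 0.0]
ft_force: [5.0, -3.2, -3.2]
grip_width: 0.0254
grasp_force: 78.8
```

Emit:
{"op": "send_rows", "data": {"commands": [[0,0,0.05,0,0,0,-1],[0,0,0.05,0,0,0,-1],[0,0,0.05,0,0,0,-1],[0,0,0,0,0,0,-1]]}}

```text
time: 42.15
tcp_pos: [0.5476, 0.0879, 0.0545]
tcp_rot: [0.0, 1.0, -0.0, 0.001]
ft_force: [0.4, -4.1, 11.9]
grip_width: 0.0257
grasp_force: 80.6
```

Emit:
{"op": "send_rows", "data": {"commands": [[0,0,0.05,0,0,0,-1],[0,0,0.05,0,0,0,-1],[0,0,0,0,0,0,-1]]}}

```text
time: 42.45
tcp_pos: [0.5477, 0.0879, 0.0542]
tcp_rot: [0.0, 1.0, 0.0, 0.002]
ft_force: [-4.9, -4.9, 29.9]
grip_width: 0.0257
grasp_force: 82.5
```

Emit:
{"op": "send_rows", "data": {"commands": [[0,0,-0.2,0,0,0,-1],[0,0,0,0,0,0,0],[0,0,0,0,0,0,0],[0,0,0,0,0,0,0],[0,0,-1,0,0,0,0],[0,0,-1,0,0,0,0],[0,0,0,0,0,0,-1],[0,0,0,0,0,0,-1]]}}

```text
time: 43.25
tcp_pos: [0.5467, 0.0882, 0.0945]
tcp_rot: [-0.0, 1.0, -0.0, -0.0]
ft_force: [-0.2, 0.7, -0.6]
grip_width: 0.0145
grasp_force: 0.0
```

Emit:
{"op": "send_rows", "data": {"commands": [[0,0,0,0,0,0,-1],[0,0,0,0,0,0,-1],[0,0,0.5,0,0,0,-1],[0,0,0.2,0,0,0,-1],[0,0,0,0,0,0,-1]]}}

```text
time: 43.75
tcp_pos: [0.5465, 0.0881, 0.0799]
tcp_rot: [-0.0, 1.0, -0.0, -0.001]
ft_force: [0.1, -0.6, 0.2]
grip_width: -0.0001
grasp_force: 0.0
```

```bash
python3 -c "
from h import *
need(.5474,.0880,.068,-90)"
```

```text
t 43.75 pos [0.5465 0.0881 0.0799] psi -90.01 F [ 0.1 -0.6  0.2] w -0.0001 gf 0.0
  now-frame [0.044 0.004 0.596] goal-frame [0.043 0.004 0.596] turn [-0.002  0.032 -0.003]
```

Emit:
{"op": "send_rows", "data": {"commands": [[0.03,0,0.2,0,0,0,-1],[0,0,0.2,0,0,0,-1],[0,0,0,0,0,0,-1]]}}

```text
time: 44.05
tcp_pos: [0.5474, 0.0881, 0.0725]
tcp_rot: [-0.0, 1.0, -0.0, -0.001]
ft_force: [0.5, 0.2, -0.1]
grip_width: 0.0
grasp_force: 0.0
```

Emit:
{"op": "send_rows", "data": {"commands": [[0,0,0.1,0,0,0,-1],[0,0,0.1,0,0,0,-1],[0,0,0,0,0,0,-1]]}}

```text
time: 44.35
tcp_pos: [0.5477, 0.088, 0.069]
tcp_rot: [0.0, 1.0, -0.0, 0.0]
ft_force: [-1.4, 0.9, 0.4]
grip_width: 0.0
grasp_force: 0.0
```

Emit:
{"op": "send_rows", "data": {"commands": [[0,0,0.05,0,0,0,-1],[0,0,0.05,0,0,0,-1],[0,0,0,0,0,0,-1]]}}

```text
time: 44.65
tcp_pos: [0.5479, 0.0879, 0.068]
tcp_rot: [0.0, 1.0, -0.0, 0.001]
ft_force: [-2.2, -1.0, 6.9]
grip_width: -0.0002
grasp_force: 4.2
```

Emit:
{"op": "send_rows", "data": {"commands": [[0,0,0.08,0,0,0,-1],[0,0,0,0,0,0,-1],[0,0,-0.5,0,0,0,-1],[0,0,-1,0,0,0,-1],[1,0.66,0,0,0,0,-1],[1,0.66,0,0,0,0,-1],[1,0.66,0,0,0,0,-1],[1,0.66,0,0,0,0,-1]]}}

```text
time: 45.45
tcp_pos: [0.6283, 0.0348, 0.0955]
tcp_rot: [-0.0, 1.0, -0.0, -0.0]
ft_force: [-1.2, 0.6, 1.1]
grip_width: -0.0
grasp_force: 0.0
```

Emit:
{"op": "send_rows", "data": {"commands": [[1,0.66,0,0,0,0,-1],[0.07,0,0.5,0,0,0,-1],[0,0,0.3,0,0,0,-1],[0,0,0.3,0,0,0,-1],[0,0,0,0,0,0,-1]]}}

```text
time: 45.95
tcp_pos: [0.6479, 0.0227, 0.0725]
tcp_rot: [-0.0, 1.0, 0.0, -0.001]
ft_force: [-0.2, 0.6, -0.1]
grip_width: -0.0001
grasp_force: 0.0
```

```bash
python3 -c "
from h import *
need(.6495,.0223,.068,-90)"
```

```text
t 45.95 pos [0.6479 0.0227 0.0725] psi -89.97 F [-0.2  0.6 -0.1] w -0.0001 gf 0.0
  now-frame [0.079 0.022 0.223] goal-frame [0.078 0.021 0.223] turn [-0.006  0.036  0.007]
```

Emit:
{"op": "send_rows", "data": {"commands": [[0.07,0,0.1,0,0,0,-1],[0,0,0.1,0,0,0,-1],[0,0,0.06,0,0,0,-1],[0,0,0,0,0,0,-1]]}}

```text
time: 46.35
tcp_pos: [0.6506, 0.0219, 0.0686]
tcp_rot: [0.0, 1.0, -0.0, 0.0]
ft_force: [0.7, -1.3, 2.1]
grip_width: -0.0001
grasp_force: 0.8
```

Emit:
{"op": "send_rows", "data": {"commands": [[0,0,0.07,0,0,0,-1],[0,0,0,0,0,0,-1]]}}

```text
time: 46.55
tcp_pos: [0.6508, 0.0216, 0.068]
tcp_rot: [0.0, 1.0, -0.0, 0.001]
ft_force: [-1.7, -2.0, 6.7]
grip_width: 0.0003
grasp_force: 3.8
```

Emit:
{"op": "send_rows", "data": {"commands": [[0,0,-0.5,0,0,0,-1],[0,0,-1,0,0,0,-1],[-1,0.52,0,0,0,0,-1],[-1,0.52,0,0,0,0,-1],[-1,0.52,0,0,0,0,-1],[-1,0.52,0,0,0,0,-1],[-1,0.52,0,0,0,0,-1],[-0.4,0.2,0.4,0,0,0,-1]]}}

```text
time: 47.35
tcp_pos: [0.5413, -0.0344, 0.09]
tcp_rot: [0.0, 1.0, -0.0, 0.0]
ft_force: [0.9, -0.5, -0.2]
grip_width: 0.0002
grasp_force: 0.0
```

Emit:
{"op": "send_rows", "data": {"commands": [[0,0,0.3,0,0,0,-1],[0,0,0.3,0,0,0,-1],[0,0,0,0,0,0,-1]]}}

```text
time: 47.65
tcp_pos: [0.5426, -0.0336, 0.0761]
tcp_rot: [-0.0, 1.0, 0.0, -0.001]
ft_force: [1.1, -0.7, 0.6]
grip_width: 0.0002
grasp_force: 0.0
```

```bash
python3 -c "
from h import *
need(.5412,-.0338,.068,-90)"
```

```text
t 47.65 pos [ 0.5426 -0.0336  0.0761] psi -89.99 F [ 1.1 -0.7  0.6] w 0.0002 gf 0.0
  now-frame [-0.07   0.012  0.407] goal-frame [-0.07   0.012  0.407] turn [-0.007  0.017  0.002]
```

Emit:
{"op": "send_rows", "data": {"commands": [[-0.07,0,0.2,0,0,0,-1],[0,0,0.15,0,0,0,-1],[0,0,0.07,0,0,0,-1],[0,0,0.05,0,0,0,-1],[0,0,0,0,0,0,-1]]}}

```text
time: 48.15
tcp_pos: [0.5413, -0.0333, 0.068]
tcp_rot: [-0.0, 1.0, -0.0, 0.0]
ft_force: [-0.3, 4.0, 4.9]
grip_width: 0.0001
grasp_force: 2.5
```

Emit:
{"op": "send_rows", "data": {"commands": [[0,0,-1,0,0,-1,-1],[0,0,-1,0,0,-1,-1],[0,0,-1,0,0,-1,-1],[0,0,-1,0,0,-1,-1],[0,0,-1,0,0,-1,-1],[0,0,0,0,0,-1,0],[0,0,0,0,0,-1,0],[0,0,0,0,0,-1,0]]}}

```text
time: 48.95
tcp_pos: [0.541, -0.0339, 0.1676]
tcp_rot: [0.0, 0.961, 0.277, 0.0]
ft_force: [0.3, -0.6, 0.2]
grip_width: 0.0422
grasp_force: 0.0
```

Emit:
{"op": "send_rows", "data": {"commands": [[0,0,0,0,0,-1,0],[0,0,0,0,0,-1,0],[0,0,0,0,0,-1,0],[0,0,0,0,0,-1,0],[0,0,0,0,0,-1,0],[0,0,0,0,0,-1,0],[0,0,0,0,0,-1,0],[0,0,0,0,0,-1,0]]}}

```text
time: 49.75
tcp_pos: [0.541, -0.034, 0.1675]
tcp_rot: [0.0, 0.847, 0.531, -0.0]
ft_force: [0.6, 0.4, 0.2]
grip_width: 0.0426
grasp_force: 0.0
```

Emit:
{"op": "send_rows", "data": {"commands": [[0,0,0,0,0,-1,0],[0,0,0,0,0,-1,0],[0,0,0,0,0,-1,0],[0,0,0,0,0,-1,0],[0,0,0,0,0,-1,0],[0,0,0,0,0,-1,0],[0,-1,0,0,0,-1,0],[0,-1,0,0,0,-0.15,0]]}}

```text
time: 50.55
tcp_pos: [0.5006, -0.0338, 0.1672]
tcp_rot: [-0.0, 0.69, 0.724, -0.0]
ft_force: [0.5, -0.4, 0.5]
grip_width: 0.0427
grasp_force: 0.0
```

Emit:
{"op": "send_rows", "data": {"commands": [[0,-1,0,0,0,0,0],[0,-1,0,0,0,0,0],[0,-1,0,0,0,0,0],[0,-1,0,0,0,0,0],[0,-1,0,0,0,0,0],[0,0,0,0,0,0,0]]}}

```text
time: 51.15
tcp_pos: [0.3995, -0.0382, 0.1676]
tcp_rot: [-0.0, 0.691, 0.723, -0.0]
ft_force: [0.2, -0.2, 0.3]
grip_width: 0.0428
grasp_force: 0.0
```

```bash
python3 - <<'E'
from h import *
np.set_printoptions(precision=4,suppress=True)
need(.585,-.215,.12,2.6)
s=get_image('scene');np.save("pics/s5.npy",s);t=get_image('top');np.save("pics/t5.npy",t)
def z(im,x0,y0,w,h,f): return cv2.resize(im[y0:y0+h,x0:x0+w,::-1],None,fx=f,fy=f,interpolation=cv2.INTER_NEAREST)
a=z(t,206,146,66,66,6);b=z(s,203,165,100,70,4);c=z(t,302,164,72,26,9);d=z(s,140,228,84,86,4)[:344]
o=np.zeros((600,800,3),np.uint8);o[:396,:396]=a;o[:280,400:800]=b;o[396:396+204,:400]=z(t,302,168,72,26,5.55)[:204,:400] if 0 else 0
o[400:400+130,:360]=z(t,302,164,72,26,5);o[256+0:600,464:800]=d
cv2.imwrite("pics/l.png",o)
E
```

```text
t 51.15 pos [ 0.3995 -0.0382  0.1676] psi 2.56 F [ 0.2 -0.2  0.3] w 0.0428 gf 0.0
  now-frame [-9.245  8.874  2.371] goal-frame [-9.251  8.865  2.381] turn [-0.013 -0.003 -0.011]
```

View pics/l.png

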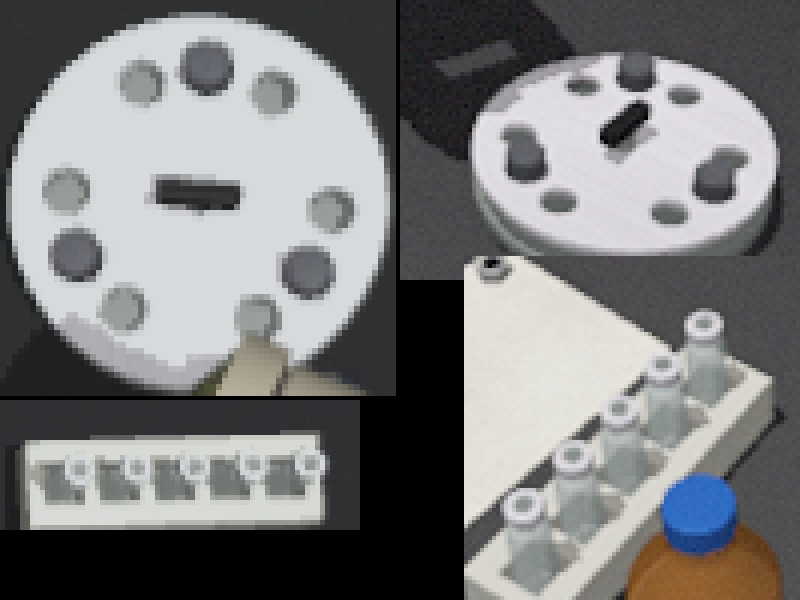

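All three caps sit level at equal height, and the five vials stand in the rack. The vial rings are at (81,468) to (311,464) in the top crop and (705,322) to (524,504) in the scene crop. Next I'll compute vial and bore positions, corrected by the touched posts.

```bash
python3 - <<'E'
from h import *
np.set_printoptions(precision=4,suppress=True)
t=np.load("pics/t5.npy");s=np.load("pics/s5.npy")
T=[(302+a/5-.5,164+(b-400)/5-.5) for a,b in((81,468),(138,468),(195,467),(253,464),(311,464))]
Sc=[(140+(a-464)/4-.5,228+(b-256)/4-.5) for a,b in((705,322),(663,366),(620,408),(574,457),(524,504))]
for a,b in zip(T,Sc):print("vial t",onz("top",a,.083)[:2]+[.0001,-.0013],"s",onz("scene",b,.083)[:2]+[.0007,.0002],"tri",*tri(a,b))
# rack cells in top: rack corners
m=(t.min(2)>150)[160:200,296:376];cs=max(cv2.findContours(m.astype(np.uint8),0,1)[0],key=cv2.contourArea);b=cv2.minAreaRect(cs)
print("rack t",onz("top",np.array(b[0])+[296,160],.034),b)
# bores top
x0,y0,x1,y1=200,140,275,215
g=t.max(2)[y0:y1,x0:x1].astype(int)
m=(g<195)&(g>125)
for c,st in blobs(m,20,70,(x0,y0)):print("bore t",c,st[4],onz("top",c,.042)[:2]+[.0001,-.0013])
for c,st in blobs(g<115,40,90,(x0,y0)):print("cap t",c,st[4],onz("top",c,.051)[:2])
for c in(( 141,83),(274,92),(331,210),(66,190),(123,309),(258,318)):print("bore hand",onz("top",(206+c[0]/6-.5,146+c[1]/6-.5),.042)[:2]+[.0001,-.0013])
E
```

```text
vial t [ 0.5829 -0.2182] s [ 0.5817 -0.2157] tri [ 0.5822 -0.2168  0.0846] 0.0006525067178113362
vial t [ 0.5838 -0.2535] s [ 0.5844 -0.2535] tri [ 0.5835 -0.2528  0.0821] 0.000977568170218006
vial t [ 0.5853 -0.2889] s [ 0.5857 -0.2885] tri [ 0.585  -0.288   0.0824] 0.0008453632602710813
vial t [ 0.5881 -0.325 ] s [ 0.5888 -0.3256] tri [ 0.5878 -0.3246  0.0816] 0.001392124808610018
vial t [ 0.589  -0.3611] s [ 0.5893 -0.3608] tri [ 0.5887 -0.3604  0.0824] 0.0010299820777672519
rack t [ 0.5851 -0.2882  0.034 ] ((40.55016326904297, 19.755708694458008), (17.364341735839844, 59.14729309082031), 88.36341857910156)
bore t [228.4872 159.2051] 39 [0.6416 0.0589]
bore t [250.1842 160.9474] 38 [ 0.6377 -0.0103]
bore t [216.44 177.32] 50 [0.582  0.0952]
bore t [259.6857 180.6571] 35 [ 0.5747 -0.0417]
bore t [225.7451 197.0588] 51 [0.5198 0.064 ]
cap t [240.1481 157.2222] 54 [0.6467 0.0231]
cap t [238.4333 177.9333] 60 [0.58   0.0268]
cap t [218.3462 188.3462] 52 [0.5454 0.0886]
cap t [256.5652 191.087 ] 46 [ 0.5396 -0.0309]
bore hand [0.6412 0.0573]
bore hand [ 0.6382 -0.0134]
bore hand [ 0.5753 -0.0448]
bore hand [0.5825 0.095 ]
bore hand [0.52   0.0632]
bore hand [ 0.5169 -0.0075]
```

```bash
python3 - <<'E'
from h import *
np.set_printoptions(precision=4,suppress=True)
t=np.load("pics/t5.npy");s=np.load("pics/s5.npy")
def blue(im):
    i=im.astype(int);return (i[...,2]>i[...,0]+60)&(i[...,2]>130)
m=blue(t);m[:,:340]=0;m[:110]=0;m[160:]=0;m[:,385:]=0
a=max(blobs(m,10,300),key=lambda b:b[1][4])
m=blue(s);m[:270]=0;m[310:]=0;m[:,:180]=0;m[:,225:]=0
b=max(blobs(m,10,900),key=lambda b:b[1][4])
print(a,b,tri(a[0],b[0]))
need(.5823,-.2169,.12,2.8)
E
```

```text
(array([366.4239, 137.6739]), array([361, 133,  11,  11,  92], dtype=int32)) (array([198.0256, 289.9359]), array([189, 282,  19,  16, 234], dtype=int32)) (array([ 0.6916, -0.3483,  0.1473]), np.float64(0.0004961682563762183))
t 51.25 pos [ 0.4017 -0.0387  0.1678] psi 2.57 F [ 0.3 -0.4 -0.4] w 0.0423 gf 0.0
  now-frame [-9.307  8.62   2.405] goal-frame [-9.342  8.585  2.391] turn [ 0.015  0.007 -0.058]
```

Emit:
{"op": "send_rows", "data": {"commands": [[-0.93,0.86,0,0,0,-0.06,0],[-0.93,0.86,0,0,0,0,0],[-0.93,0.86,0,0,0,0,0],[-0.93,0.86,0,0,0,0,0],[-0.93,0.86,0,0,0,0,0],[-0.93,0.86,0,0,0,0,0],[-0.93,0.86,0,0,0,0,0],[-0.93,0.86,0,0,0,0,0]], "grip_force": 40}}

```text
time: 52.05
tcp_pos: [0.5476, -0.1812, 0.1671]
tcp_rot: [0.0, 0.689, 0.724, 0.0]
ft_force: [-0.1, 0.4, -0.2]
grip_width: 0.0429
grasp_force: 0.0
```

Emit:
{"op": "send_rows", "data": {"commands": [[-0.93,0.86,0.5,0,0,0,0],[-0.95,0.86,1,0,0,0,0],[0,0,0.9,0,0,0,0],[0,0,0,0,0,0,0],[0,0,0,0,0,0,0]]}}

```text
time: 52.55
tcp_pos: [0.5826, -0.2161, 0.1196]
tcp_rot: [-0.0, 0.689, 0.724, -0.0]
ft_force: [-0.5, -0.6, 0.5]
grip_width: 0.0425
grasp_force: 0.0
```

```bash
python3 - <<'E'
from h import *
need(.5823,-.2169,.049,2.8)
E
```

```text
t 52.55 pos [ 0.5826 -0.2161  0.1196] psi 2.85 F [-0.5 -0.6  0.5] w 0.0425 gf 0.0
  now-frame [-0.041 -0.016  3.529] goal-frame [-0.041 -0.016  3.529] turn [-0.002 -0.002  0.012]
```

Emit:
{"op": "send_rows", "data": {"commands": [[-0.04,-0.02,0.8,0,0,0,0],[0,0,1,0,0,0,0],[0,0,1,0,0,0,0],[0,0,0.73,0,0,0,0],[0,0,0,0,0,0,0],[0,0,0,0,0,0,-0.6],[0,0,0,0,0,0,-1],[0,0,0,0,0,0,-1]]}}

```text
time: 53.35
tcp_pos: [0.5825, -0.2174, 0.0507]
tcp_rot: [0.002, 0.689, 0.724, 0.0]
ft_force: [0.5, 0.0, 6.2]
grip_width: 0.0209
grasp_force: 39.7
```

Emit:
{"op": "send_rows", "data": {"commands": [[0,0,0,0,0,0,-1],[0,0,0,0,0,0,-1],[0,0,0,0,0,0,-1]]}}

```text
time: 53.65
tcp_pos: [0.5825, -0.2174, 0.0507]
tcp_rot: [0.002, 0.689, 0.724, 0.0]
ft_force: [-0.0, 1.3, 7.7]
grip_width: 0.0208
grasp_force: 39.7
```

```bash
python3 - <<'E'
from h import *
need(.5823,-.2169,.049,2.8);print(sense()["moment"])
E
```

```text
t 53.65 pos [ 0.5825 -0.2174  0.0507] psi 2.84 F [-0.   1.3  7.7] w 0.0208 gf 39.7
  now-frame [ 0.024 -0.011  0.084] goal-frame [ 0.024 -0.011  0.084] turn [0.039 0.025 0.009]
[0.07518167 0.03851396 0.02093978]
```

Emit:
{"op": "send_rows", "data": {"commands": [[0,0,-0.3,0,0,0,-1],[0,0,-0.6,0,0,0,-1],[0,0,-1,0,0,0,-1],[0,0,-1,0,0,0,-1],[0,0,-1,0,0,0,-1],[0,0,-0.9,0,0,0,-1],[0,0,0,0,0,-1,-1],[0,0,0,0,0,-1,-1]]}}

```text
time: 54.45
tcp_pos: [0.5819, -0.2171, 0.1467]
tcp_rot: [0.001, 0.636, 0.772, 0.0]
ft_force: [-0.7, 0.5, -0.9]
grip_width: 0.0213
grasp_force: 39.2
```

Emit:
{"op": "send_rows", "data": {"commands": [[0,0,0,0,0,-1,-1],[0,0,0,0,0,-1,-1],[0,0,0,0,0,-1,-1],[0,0,0,0,0,-1,-1],[0,0,0,0,0,-0.1,-1]]}}

```text
time: 54.95
tcp_pos: [0.5818, -0.217, 0.1458]
tcp_rot: [0.0, 0.52, 0.854, -0.0]
ft_force: [-0.3, 0.5, -0.4]
grip_width: 0.0212
grasp_force: 39.2
```

```bash
python3 - <<'E'
from h import *
need(.6415,.0573,.146,27.2)
s=get_image("scene");t=get_image("top");np.save("pics/s6.npy",s)
# vial top ring in scene near the predicted place is hidden by gripper; look at the foot instead
p=sense()["tcp_pos"];print(proj("scene",(p[0],p[1],p[2]-.0427)),proj("scene",(p[0],p[1],p[2]-.0427+.02)))
E
```

```text
t 54.95 pos [ 0.5818 -0.217   0.1458] psi 27.28 F [-0.3  0.5 -0.4] w 0.0212 gf 39.2
  now-frame [10.822  8.942 -0.012] goal-frame [ 1.0835e+01  8.9260e+00 -8.0000e-03] turn [0.006 0.01  0.021]
[199.30736846 237.98352807] [198.89049358 231.27206167]
```

Emit:
{"op": "send_rows", "data": {"commands": [[0.5,0.4,0,0,0,0,-1],[1,0.82,0,0,0,0,-1],[1,0.82,0,0,0,0,-1],[1,0.82,0,0,0,0,-1],[1,0.82,0,0,0,0,-1],[1,0.82,0,0,0,0,-1],[1,0.82,0,0,0,0,-1],[1,0.82,0,0,0,0,-1]]}}

```text
time: 55.85
tcp_pos: [0.6223, -0.0254, 0.1451]
tcp_rot: [-0.0, 0.521, 0.854, 0.0]
ft_force: [0.5, 0.1, 0.1]
grip_width: 0.021
grasp_force: 39.2
```

Emit:
{"op": "send_rows", "data": {"commands": [[1,0.82,0,0,0,0,-1],[1,0.82,0,0,0,0,-1],[1,0.82,0,0,0,0,-1],[0.32,0.34,0.5,0,0,0,-1],[0,0,1,0,0,0,-1],[0,0,0.5,0,0,0,-1],[0,0,0,0,0,0,-1],[0,0,0,0,0,0,-1]]}}

```text
time: 56.65
tcp_pos: [0.6418, 0.0568, 0.1052]
tcp_rot: [0.0, 0.521, 0.853, 0.0]
ft_force: [0.6, 0.3, 0.2]
grip_width: 0.0208
grasp_force: 39.2
```

```bash
python3 - <<'E'
from h import *
need(.6415,.0573,.088,27.2)
s=get_image("scene");np.save("pics/s6.npy",s)
cv2.imwrite("pics/m.png",cv2.resize(s[135:235,195:325,::-1],None,fx=6,fy=6,interpolation=2))
E
```

```text
t 56.65 pos [0.6418 0.0568 0.1052] psi 27.19 F [0.6 0.3 0.2] w 0.0208 gf 39.2
  now-frame [ 0.03  -0.002  0.859] goal-frame [ 0.03  -0.002  0.859] turn [ 0.001  0.001 -0.003]
```

Emit:
{"op": "send_rows", "data": {"commands": [[0.02,0,0.4,0,0,0,-1],[0,0,0.3,0,0,0,-1],[0,0,0.2,0,0,0,-1],[0,0,0.1,0,0,0,-1],[0,0,0.1,0,0,0,-1],[0,0,0,0,0,0,-1]]}}

```text
time: 57.3
tcp_pos: [0.6415, 0.0576, 0.0827]
tcp_rot: [-0.0, 0.521, 0.854, -0.0]
ft_force: [0.4, 0.3, -0.6]
grip_width: 0.0208
grasp_force: 39.2
```

Emit:
{"op": "send_rows", "data": {"commands": [[0,0,0.15,0,0,0,-1],[0,0,0.15,0,0,0,-1],[0,0,0.15,0,0,0,-1],[0,0,0,0,0,0,-1]]}}

```text
time: 57.7
tcp_pos: [0.6413, 0.0576, 0.0733]
tcp_rot: [-0.0, 0.521, 0.854, -0.0]
ft_force: [0.8, 0.6, -0.5]
grip_width: 0.0214
grasp_force: 39.2
```

Emit:
{"op": "send_rows", "data": {"commands": [[0,0,0.2,0,0,0,-1],[0,0,0.2,0,0,0,-1],[0,0,0.1,0,0,0,-1],[0,0,0,0,0,0,-1]]}}

```text
time: 58.1
tcp_pos: [0.6414, 0.0576, 0.0635]
tcp_rot: [-0.0, 0.521, 0.854, -0.0]
ft_force: [-0.2, 0.7, -0.0]
grip_width: 0.0209
grasp_force: 39.2
```

Emit:
{"op": "send_rows", "data": {"commands": [[0,0,0.1,0,0,0,-1],[0,0,0.1,0,0,0,-1],[0,0,0.05,0,0,0,-1],[0,0,0,0,0,0,-1]]}}

```text
time: 58.5
tcp_pos: [0.6414, 0.0576, 0.0587]
tcp_rot: [-0.0, 0.521, 0.854, -0.0]
ft_force: [0.2, -1.0, 0.1]
grip_width: 0.0215
grasp_force: 39.2
```

Emit:
{"op": "send_rows", "data": {"commands": [[0,0,0.05,0,0,0,-1],[0,0,0.05,0,0,0,-1],[0,0,0,0,0,0,-1]]}}

```text
time: 58.8
tcp_pos: [0.6415, 0.0575, 0.0568]
tcp_rot: [-0.0, 0.521, 0.854, -0.0]
ft_force: [-0.1, -0.4, -0.6]
grip_width: 0.0209
grasp_force: 39.3
```

Emit:
{"op": "send_rows", "data": {"commands": [[0,0,0.06,0,0,0,-1],[0,0,0,0,0,0,-1]]}}

```text
time: 59.0
tcp_pos: [0.6416, 0.0575, 0.0567]
tcp_rot: [0.0, 0.521, 0.854, 0.0]
ft_force: [-2.0, 0.1, 6.4]
grip_width: 0.0211
grasp_force: 39.9
```

Emit:
{"op": "send_rows", "data": {"commands": [[0,0,0,0,0,0,-0.2],[0,0,0,0,0,0,-0.2],[0,0,0,0,0,0,-0.2],[0,0,-0.5,0,0,0,-0.2],[0,0,-1,0,0,0,-0.2],[0,0,-1,0,0,0,-0.2],[0,0,-1,0,0,0,0],[0,0,-1,0,0,0,0]]}}

```text
time: 59.8
tcp_pos: [0.6415, 0.0576, 0.1473]
tcp_rot: [0.0, 0.521, 0.854, 0.0]
ft_force: [0.0, -0.5, -0.3]
grip_width: 0.0427
grasp_force: 0.0
```

Emit:
{"op": "send_rows", "data": {"commands": [[0,0,0,0,0,1,0],[0,0,0,0,0,1,0],[0,0,0,0,0,1,0],[0,0,0,0,0,1,0],[0,0,0,0,0,1,0],[0,0,0,0,0,1,0],[0,0,0,0,0,0.1,0]]}}

```text
time: 60.5
tcp_pos: [0.6416, 0.0576, 0.1464]
tcp_rot: [0.0, 0.69, 0.724, 0.0]
ft_force: [-0.0, -0.0, -0.5]
grip_width: 0.0427
grasp_force: 0.0
```

```bash
python3 - <<'E'
from h import *
need(.5841,-.2529,.12,2.8)
s=get_image("scene")
print(proj("scene",(.6413,.0574,.089)))
cv2.imwrite("pics/m.png",cv2.resize(s[135:235,195:325,::-1],None,fx=6,fy=6,interpolation=2))
E
```

```text
t 60.5 pos [0.6416 0.0576 0.1464] psi 2.78 F [-0.  -0.  -0.5] w 0.0427 gf 0.0
  now-frame [-15.365  -3.625   1.318] goal-frame [-15.364  -3.629   1.319] turn [ 0.009  0.001 -0.004]
[286.97200338 189.91260789]
```

View pics/m.png

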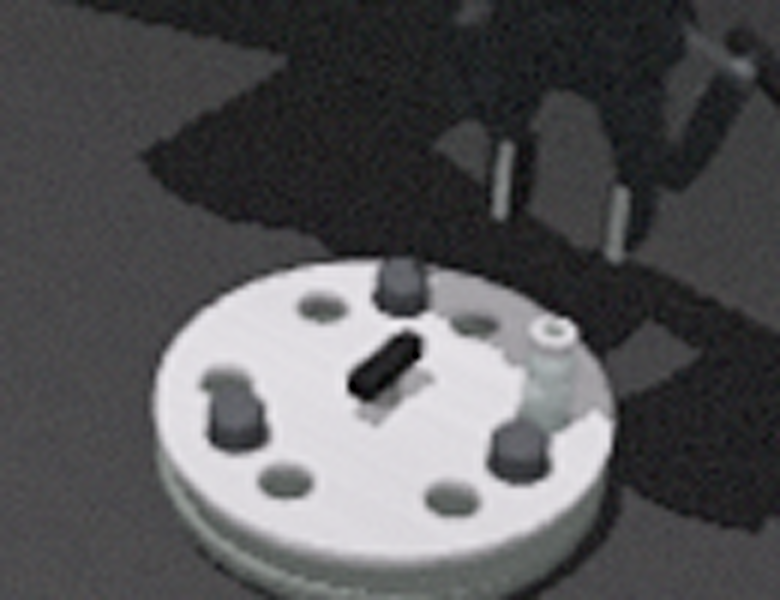

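Vial 1 stands upright and fully down: its top is at (553,332) in the crop, which matches the predicted pixel. Next is vial 2.

Emit:
{"op": "send_rows", "data": {"commands": [[-1,-0.24,0,0,0,0,0],[-1,-0.24,0,0,0,0,0],[-1,-0.24,0,0,0,0,0],[-1,-0.24,0,0,0,0,0],[-1,-0.24,0,0,0,0,0],[-1,-0.24,0,0,0,0,0],[-1,-0.24,0,0,0,0,0],[-1,-0.24,0,0,0,0,0]]}}

```text
time: 61.35
tcp_pos: [0.6109, -0.105, 0.1461]
tcp_rot: [0.0, 0.689, 0.725, 0.0]
ft_force: [0.1, -0.1, -0.1]
grip_width: 0.0427
grasp_force: 0.0
```

Emit:
{"op": "send_rows", "data": {"commands": [[-1,-0.24,0,0,0,0,0],[-1,-0.24,0,0,0,0,0],[-1,-0.24,0,0,0,0,0],[-1,-0.24,0,0,0,0,0],[-1,-0.24,0,0,0,0,0],[-1,-0.24,0,0,0,0,0],[-1,-0.24,0,0,0,0,0],[-0.36,-0.03,1,0,0,0,0]]}}

```text
time: 62.15
tcp_pos: [0.5848, -0.2554, 0.1282]
tcp_rot: [0.003, 0.689, 0.724, 0.0]
ft_force: [0.8, 1.0, -0.1]
grip_width: 0.0426
grasp_force: 0.0
```

Emit:
{"op": "send_rows", "data": {"commands": [[0,0,0.3,0,0,0,0],[0,0,0,0,0,0,0],[0,0,0,0,0,0,0]]}}

```text
time: 62.45
tcp_pos: [0.5845, -0.2523, 0.1204]
tcp_rot: [0.0, 0.689, 0.725, 0.0]
ft_force: [0.3, -0.2, 0.5]
grip_width: 0.0428
grasp_force: 0.0
```

```bash
python3 - <<'E'
from h import *
need(.5841,-.2529,.0505,2.8)
E
```

```text
t 62.45 pos [ 0.5845 -0.2523  0.1204] psi 2.9 F [ 0.3 -0.2  0.5] w 0.0428 gf 0.0
  now-frame [-0.028 -0.023  3.493] goal-frame [-0.029 -0.021  3.493] turn [0.006 0.003 0.026]
```

Emit:
{"op": "send_rows", "data": {"commands": [[-0.03,-0.02,0.8,0,0,0.02,0],[0,0,1,0,0,0,0],[0,0,1,0,0,0,0],[0,0,0.69,0,0,0,0],[0,0,0,0,0,0,0],[0,0,0,0,0,0,-0.6],[0,0,0,0,0,0,-1],[0,0,0,0,0,0,-1]]}}

```text
time: 63.25
tcp_pos: [0.5844, -0.2538, 0.0512]
tcp_rot: [0.001, 0.69, 0.724, 0.0]
ft_force: [-0.4, -0.3, 3.7]
grip_width: 0.0207
grasp_force: 39.4
```

Emit:
{"op": "send_rows", "data": {"commands": [[0,0,0,0,0,0,-1],[0,0,0,0,0,0,-1],[0,0,0,0,0,0,-1]]}}

```text
time: 63.55
tcp_pos: [0.5844, -0.2538, 0.0512]
tcp_rot: [0.001, 0.69, 0.724, 0.0]
ft_force: [0.2, 1.6, 7.6]
grip_width: 0.0208
grasp_force: 39.7
```

Emit:
{"op": "send_rows", "data": {"commands": [[0,0,-0.3,0,0,0,-1],[0,0,-0.6,0,0,0,-1],[0,0,-1,0,0,0,-1],[0,0,-1,0,0,0,-1],[0,0,-1,0,0,0,-1],[0,0,-0.9,0,0,0,-1],[0,0,0,0,0,-1,-1],[0,0,0,0,0,-1,-1]]}}

```text
time: 64.35
tcp_pos: [0.5839, -0.2535, 0.1475]
tcp_rot: [0.001, 0.637, 0.771, 0.0]
ft_force: [0.4, 0.9, -0.7]
grip_width: 0.021
grasp_force: 39.1
```

Emit:
{"op": "send_rows", "data": {"commands": [[0,0,0,0,0,-1,-1],[0,0,0,0,0,-1,-1],[0,0,0,0,0,-1,-1],[0,0,0,0,0,-1,-1],[0,0,0,0,0,-0.1,-1]]}}

```text
time: 64.85
tcp_pos: [0.5838, -0.2535, 0.1467]
tcp_rot: [0.0, 0.521, 0.854, -0.0]
ft_force: [0.0, -0.1, 0.3]
grip_width: 0.0212
grasp_force: 39.1
```

```bash
python3 - <<'E'
from h import *
need(.5169,-.0067,.105,27.2)
E
```

```text
t 64.85 pos [ 0.5838 -0.2535  0.1467] psi 27.2 F [ 0.  -0.1  0.3] w 0.0212 gf 39.1
  now-frame [12.504  2.665  2.081] goal-frame [12.503  2.665  2.086] turn [0.003 0.007 0.001]
```

Emit:
{"op": "send_rows", "data": {"commands": [[0.5,0.1,0,0,0,0,-1],[1,0.21,0,0,0,0,-1],[1,0.21,0,0,0,0,-1],[1,0.21,0,0,0,0,-1],[1,0.21,0,0,0,0,-1],[1,0.21,0,0,0,0,-1],[1,0.21,0,0,0,0,-1],[1,0.21,0,0,0,0,-1]]}}

```text
time: 65.65
tcp_pos: [0.5427, -0.1041, 0.1461]
tcp_rot: [0.0, 0.522, 0.853, 0.0]
ft_force: [-0.5, -0.0, -0.4]
grip_width: 0.021
grasp_force: 39.1
```

Emit:
{"op": "send_rows", "data": {"commands": [[1,0.21,0,0,0,0,-1],[1,0.21,0,0,0,0,-1],[1,0.21,0,0,0,0,-1],[1,0.21,0,0,0,0,-1],[0.98,0.25,0.5,0,0,0,-1],[0,0,1,0,0,0,-1],[0,0,0.5,0,0,0,-1],[0,0,0,0,0,0,-1]]}}

```text
time: 66.45
tcp_pos: [0.5166, -0.0067, 0.1049]
tcp_rot: [-0.001, 0.521, 0.853, -0.0]
ft_force: [0.1, -0.8, 0.4]
grip_width: 0.0209
grasp_force: 39.1
```

Emit:
{"op": "send_rows", "data": {"commands": [[0,0,0,0,0,0,-1]]}}

```text
time: 66.55
tcp_pos: [0.5175, -0.0073, 0.1063]
tcp_rot: [0.0, 0.522, 0.853, 0.0]
ft_force: [0.3, -0.2, -0.2]
grip_width: 0.0212
grasp_force: 39.1
```

```bash
python3 - <<'E'
from h import *
need(.5169,-.0067,.0572,27.2)
E
```

```text
t 66.55 pos [ 0.5175 -0.0073  0.1063] psi 27.12 F [ 0.3 -0.2 -0.2] w 0.0212 gf 39.1
  now-frame [ 0.041 -0.014  2.456] goal-frame [ 0.04  -0.013  2.456] turn [ 0.004  0.005 -0.02 ]
```

Emit:
{"op": "send_rows", "data": {"commands": [[0.02,-0.01,0.4,0,0,0,-1],[0,0,0.3,0,0,0,-1],[0,0,0.2,0,0,0,-1],[0,0,0.15,0,0,0,-1],[0,0,0.15,0,0,0,-1],[0,0,0,0,0,0,-1]]}}

```text
time: 67.15
tcp_pos: [0.5168, -0.0068, 0.0816]
tcp_rot: [-0.0, 0.521, 0.853, -0.0]
ft_force: [-0.4, -0.7, -0.9]
grip_width: 0.0208
grasp_force: 39.1
```

Emit:
{"op": "send_rows", "data": {"commands": [[0,0,0.15,0,0,0,-1],[0,0,0,0,0,0,-1]]}}

```text
time: 67.35
tcp_pos: [0.5168, -0.0068, 0.0787]
tcp_rot: [-0.0, 0.521, 0.853, -0.0]
ft_force: [-0.2, -1.0, -0.9]
grip_width: 0.021
grasp_force: 39.1
```

Emit:
{"op": "send_rows", "data": {"commands": [[0,0,0.2,0,0,0,-1],[0,0,0.2,0,0,0,-1],[0,0,0.2,0,0,0,-1],[0,0,0.1,0,0,0,-1],[0,0,0,0,0,0,-1]]}}

```text
time: 67.85
tcp_pos: [0.5167, -0.0068, 0.0645]
tcp_rot: [-0.0, 0.521, 0.853, -0.0]
ft_force: [0.0, -0.3, 0.0]
grip_width: 0.0211
grasp_force: 39.1
```

Emit:
{"op": "send_rows", "data": {"commands": [[0,0,0.1,0,0,0,-1],[0,0,0.1,0,0,0,-1],[0,0,0.1,0,0,0,-1],[0,0,0.05,0,0,0,-1],[0,0,0.04,0,0,0,-1],[0,0,0,0,0,0,-1]]}}

```text
time: 68.45
tcp_pos: [0.5169, -0.0068, 0.0573]
tcp_rot: [0.0, 0.521, 0.853, 0.0]
ft_force: [-0.2, 0.2, 0.9]
grip_width: 0.021
grasp_force: 39.3
```

Contact at the floor. I'll press slightly, release, rise and go to vial 3.

Emit:
{"op": "send_rows", "data": {"commands": [[0,0,0.05,0,0,0,-1],[0,0,0,0,0,0,-1]]}}

```text
time: 68.65
tcp_pos: [0.5171, -0.0069, 0.0572]
tcp_rot: [0.001, 0.521, 0.853, 0.0]
ft_force: [-3.2, -0.5, 12.3]
grip_width: 0.0208
grasp_force: 40.4
```

Emit:
{"op": "send_rows", "data": {"commands": [[0,0,0,0,0,0,-0.2],[0,0,0,0,0,0,-0.2],[0,0,0,0,0,0,-0.2],[0,0,-0.5,0,0,0,-0.2],[0,0,-1,0,0,0,-0.2],[0,0,-1,0,0,0,-0.2],[0,0,-1,0,0,0,0],[0,0,-1,0,0,0,0]]}}

```text
time: 69.45
tcp_pos: [0.5168, -0.0068, 0.1476]
tcp_rot: [0.0, 0.521, 0.853, 0.0]
ft_force: [0.3, 0.0, 0.3]
grip_width: 0.0429
grasp_force: 0.0
```

Emit:
{"op": "send_rows", "data": {"commands": [[0,0,0,0,0,1,0],[0,0,0,0,0,1,0],[0,0,0,0,0,1,0],[0,0,0,0,0,1,0],[0,0,0,0,0,1,0],[0,0,0,0,0,1,0],[0,0,0,0,0,0.1,0]]}}

```text
time: 70.15
tcp_pos: [0.5169, -0.0069, 0.1467]
tcp_rot: [0.0, 0.69, 0.724, 0.0]
ft_force: [0.1, -0.8, -0.2]
grip_width: 0.0425
grasp_force: 0.0
```

```bash
python3 - <<'E'
from h import *
need(.5858,-.2889,.12,2.8)
E
```

```text
t 70.15 pos [ 0.5169 -0.0069  0.1467] psi 2.7 F [ 0.1 -0.8 -0.2] w 0.0425 gf 0.0
  now-frame [-14.248   2.775   1.34 ] goal-frame [-14.253   2.75    1.336] turn [ 0.008  0.003 -0.025]
```

Emit:
{"op": "send_rows", "data": {"commands": [[-1,0.2,0,0,0,-0.02,0],[-1,0.2,0,0,0,0,0],[-1,0.2,0,0,0,0,0],[-1,0.2,0,0,0,0,0],[-1,0.2,0,0,0,0,0],[-1,0.2,0,0,0,0,0],[-1,0.2,0,0,0,0,0],[-1,0.2,0,0,0,0,0]]}}

```text
time: 70.95
tcp_pos: [0.557, -0.1664, 0.1462]
tcp_rot: [0.0, 0.689, 0.725, 0.0]
ft_force: [-0.7, 0.1, -0.1]
grip_width: 0.0426
grasp_force: 0.0
```

Emit:
{"op": "send_rows", "data": {"commands": [[-1,0.2,0,0,0,0,0],[-1,0.2,0,0,0,0,0],[-1,0.2,0,0,0,0,0],[-1,0.2,0,0,0,0,0],[-1,0.2,0,0,0,0,0],[-0.9,0.15,0.5,0,0,0,0],[-0.35,0,0.84,0,0,0,0],[0,0,0,0,0,0,0]]}}

```text
time: 71.75
tcp_pos: [0.5848, -0.2896, 0.1162]
tcp_rot: [-0.002, 0.69, 0.724, -0.0]
ft_force: [-0.7, 0.8, -0.4]
grip_width: 0.0427
grasp_force: 0.0
```

Emit:
{"op": "send_rows", "data": {"commands": [[0,0,0,0,0,0,0],[0,0,0,0,0,0,0]]}}

```text
time: 71.95
tcp_pos: [0.5861, -0.2885, 0.12]
tcp_rot: [0.0, 0.689, 0.725, 0.0]
ft_force: [-0.1, 1.2, -0.2]
grip_width: 0.043
grasp_force: 0.0
```

```bash
python3 - <<'E'
from h import *
need(.5858,-.2889,.0505,2.8)
E
```

```text
t 71.95 pos [ 0.5861 -0.2885  0.12  ] psi 2.87 F [-0.1  1.2 -0.2] w 0.043 gf 0.0
  now-frame [-0.016 -0.02   3.475] goal-frame [-0.017 -0.017  3.475] turn [0.01  0.007 0.016]
```

Emit:
{"op": "send_rows", "data": {"commands": [[0,-0.02,0.8,0,0,0.02,0],[0,0,1,0,0,0,0],[0,0,1,0,0,0,0],[0,0,0.67,0,0,0,0],[0,0,0,0,0,0,0],[0,0,0,0,0,0,-0.6],[0,0,0,0,0,0,-1],[0,0,0,0,0,0,-1]]}}

```text
time: 72.75
tcp_pos: [0.5861, -0.2891, 0.0513]
tcp_rot: [0.001, 0.69, 0.724, 0.0]
ft_force: [-0.8, -0.3, 3.4]
grip_width: 0.0209
grasp_force: 39.4
```

Emit:
{"op": "send_rows", "data": {"commands": [[0,0,0,0,0,0,-1],[0,0,0,0,0,0,-1],[0,0,0,0,0,0,-1]]}}

```text
time: 73.05
tcp_pos: [0.5861, -0.2892, 0.0513]
tcp_rot: [0.001, 0.69, 0.724, 0.0]
ft_force: [-0.1, 0.2, 6.4]
grip_width: 0.021
grasp_force: 39.6
```

Emit:
{"op": "send_rows", "data": {"commands": [[0,0,-0.3,0,0,0,-1],[0,0,-0.6,0,0,0,-1],[0,0,-1,0,0,0,-1],[0,0,-1,0,0,0,-1],[0,0,-1,0,0,0,-1],[0,0,-0.9,0,0,0,-1],[0,0,0,0,0,1,-1],[0,0,0,0,0,1,-1]]}}

```text
time: 73.85
tcp_pos: [0.5856, -0.2889, 0.1475]
tcp_rot: [0.001, 0.74, 0.673, 0.0]
ft_force: [0.5, 0.8, -0.7]
grip_width: 0.0207
grasp_force: 39.2
```

Emit:
{"op": "send_rows", "data": {"commands": [[0,0,0,0,0,1,-1],[0,0,0,0,0,1,-1],[0,0,0,0,0,1,-1],[0,0,0,0,0,1,-1],[0,0,0,0,0,1,-1],[0,0,0,0,0,1,-1],[0,0,0,0,0,0.9,-1]]}}

```text
time: 74.55
tcp_pos: [0.5854, -0.2888, 0.1468]
tcp_rot: [0.0, 0.879, 0.477, 0.0]
ft_force: [0.7, 0.6, -0.5]
grip_width: 0.0209
grasp_force: 39.2
```

```bash
python3 - <<'E'
from h import *
need(.5204,.0632,.105,-32.8)
E
```

```text
t 74.55 pos [ 0.5854 -0.2888  0.1468] psi -33.01 F [ 0.7  0.6 -0.5] w 0.0209 gf 39.2
  now-frame [ 12.988 -12.314   2.083] goal-frame [ 13.032 -12.266   2.09 ] turn [ 0.006  0.001 -0.052]
```

Emit:
{"op": "send_rows", "data": {"commands": [[0.5,-0.47,0,0,0,-0.05,-1],[1,-0.94,0,0,0,0,-1],[1,-0.94,0,0,0,0,-1],[1,-0.94,0,0,0,0,-1],[1,-0.94,0,0,0,0,-1],[1,-0.94,0,0,0,0,-1],[1,-0.94,0,0,0,0,-1],[1,-0.94,0,0,0,0,-1]]}}

```text
time: 75.35
tcp_pos: [0.5469, -0.0845, 0.1465]
tcp_rot: [0.0, 0.877, 0.481, 0.0]
ft_force: [0.0, 0.1, -0.5]
grip_width: 0.0212
grasp_force: 39.2
```

Emit:
{"op": "send_rows", "data": {"commands": [[1,-0.94,0,0,0,0,-1],[1,-0.94,0,0,0,0,-1],[1,-0.94,0,0,0,0,-1],[1,-0.94,0,0,0,0,-1],[1,-0.94,0,0,0,0,-1],[0.53,-0.52,0.5,0,0,0,-1],[0,0,1,0,0,0,-1],[0,0,0.5,0,0,0,-1]]}}

```text
time: 76.15
tcp_pos: [0.5184, 0.0636, 0.1045]
tcp_rot: [-0.001, 0.877, 0.481, -0.001]
ft_force: [0.4, 0.2, -0.4]
grip_width: 0.0211
grasp_force: 39.2
```

Emit:
{"op": "send_rows", "data": {"commands": [[0,0,0,0,0,0,-1],[0,0,0,0,0,0,-1]]}}

```text
time: 76.35
tcp_pos: [0.5197, 0.0626, 0.1061]
tcp_rot: [0.0, 0.877, 0.48, -0.0]
ft_force: [0.3, -0.6, -0.5]
grip_width: 0.021
grasp_force: 39.2
```

```bash
python3 - <<'E'
from h import *
need(.5204,.0632,.0573,-32.8)
E
```

```text
t 76.35 pos [0.5197 0.0626 0.1061] psi -32.67 F [ 0.3 -0.6 -0.5] w 0.021 gf 39.2
  now-frame [0.044 0.016 2.439] goal-frame [0.044 0.016 2.439] turn [0.    0.    0.033]
```

Emit:
{"op": "send_rows", "data": {"commands": [[0.03,0.01,0.4,0,0,0,-1],[0,0,0.3,0,0,0,-1],[0,0,0.2,0,0,0,-1],[0,0,0.15,0,0,0,-1],[0,0,0.15,0,0,0,-1],[0,0,0,0,0,0,-1]]}}

```text
time: 76.95
tcp_pos: [0.5198, 0.0634, 0.0816]
tcp_rot: [-0.0, 0.877, 0.48, -0.0]
ft_force: [-0.1, 0.9, -0.3]
grip_width: 0.0211
grasp_force: 39.2
```

Emit:
{"op": "send_rows", "data": {"commands": [[0,0,0.15,0,0,0,-1],[0,0,0,0,0,0,-1]]}}

```text
time: 77.15
tcp_pos: [0.5199, 0.0635, 0.0787]
tcp_rot: [-0.0, 0.877, 0.48, -0.0]
ft_force: [0.4, -0.8, -0.4]
grip_width: 0.0211
grasp_force: 39.2
```

Emit:
{"op": "send_rows", "data": {"commands": [[0,0,0.2,0,0,0,-1],[0,0,0.2,0,0,0,-1],[0,0,0.2,0,0,0,-1],[0,0,0.1,0,0,0,-1],[0,0,0,0,0,0,-1]]}}

```text
time: 77.65
tcp_pos: [0.5198, 0.0634, 0.0646]
tcp_rot: [-0.0, 0.877, 0.48, -0.0]
ft_force: [0.9, 0.4, 0.4]
grip_width: 0.021
grasp_force: 39.2
```

Emit:
{"op": "send_rows", "data": {"commands": [[0,0,0.1,0,0,0,-1],[0,0,0.1,0,0,0,-1],[0,0,0.1,0,0,0,-1],[0,0,0.05,0,0,0,-1],[0,0,0.05,0,0,0,-1],[0,0,0,0,0,0,-1]]}}

```text
time: 78.25
tcp_pos: [0.52, 0.0635, 0.0572]
tcp_rot: [0.0, 0.877, 0.48, 0.0]
ft_force: [-1.2, -0.3, 3.0]
grip_width: 0.0212
grasp_force: 39.5
```

Seated. Release, rise, turn back (+35.6°), then vial 4.

Emit:
{"op": "send_rows", "data": {"commands": [[0,0,0.03,0,0,0,-1],[0,0,0,0,0,0,-0.2],[0,0,0,0,0,0,-0.2],[0,0,0,0,0,0,-0.2],[0,0,-0.5,0,0,0,-0.2],[0,0,-1,0,0,0,-0.2],[0,0,-1,0,0,0,-0.2],[0,0,-1,0,0,0,0]]}}

```text
time: 79.05
tcp_pos: [0.52, 0.0634, 0.1278]
tcp_rot: [0.0, 0.877, 0.48, 0.0]
ft_force: [-0.5, -1.1, 0.1]
grip_width: 0.0427
grasp_force: 0.0
```

Emit:
{"op": "send_rows", "data": {"commands": [[0,0,-1,0,0,-1,0],[0,0,0,0,0,-1,0],[0,0,0,0,0,-1,0],[0,0,0,0,0,-1,0],[0,0,0,0,0,-1,0],[0,0,0,0,0,-1,0],[0,0,0,0,0,-1,0],[0,0,0,0,0,-1,0]]}}

```text
time: 79.85
tcp_pos: [0.52, 0.0634, 0.147]
tcp_rot: [0.0, 0.71, 0.704, 0.0]
ft_force: [0.0, -0.3, -0.1]
grip_width: 0.0426
grasp_force: 0.0
```

Emit:
{"op": "send_rows", "data": {"commands": [[0,0,0,0,0,-0.87,0],[0,0,0,0,0,0,0]]}}

```text
time: 80.05
tcp_pos: [0.52, 0.0634, 0.1469]
tcp_rot: [0.0, 0.689, 0.725, 0.0]
ft_force: [-0.3, -0.6, -0.3]
grip_width: 0.0426
grasp_force: 0.0
```

```bash
python3 - <<'E'
from h import *
need(.5876,-.3249,.12,2.8)
E
```

```text
t 80.05 pos [0.52   0.0634 0.1469] psi 2.86 F [-0.3 -0.6 -0.3] w 0.0426 gf 0.0
  now-frame [-19.561   2.406   1.349] goal-frame [-19.559   2.427   1.346] turn [0.008 0.001 0.015]
```

Emit:
{"op": "send_rows", "data": {"commands": [[-1,0.12,0,0,0,0.01,0],[-1,0.12,0,0,0,0,0],[-1,0.12,0,0,0,0,0],[-1,0.12,0,0,0,0,0],[-1,0.12,0,0,0,0,0],[-1,0.12,0,0,0,0,0],[-1,0.12,0,0,0,0,0],[-1,0.12,0,0,0,0,0]]}}

```text
time: 80.85
tcp_pos: [0.547, -0.0963, 0.1467]
tcp_rot: [0.0, 0.69, 0.723, 0.0]
ft_force: [0.3, -0.0, -0.3]
grip_width: 0.0425
grasp_force: 0.0
```

Emit:
{"op": "send_rows", "data": {"commands": [[-1,0.12,0,0,0,0,0],[-1,0.12,0,0,0,0,0],[-1,0.12,0,0,0,0,0],[-1,0.12,0,0,0,0,0],[-1,0.12,0,0,0,0,0],[-1,0.12,0,0,0,0,0],[-1,0.12,0,0,0,0,0],[-1,0.12,0,0,0,0,0]]}}

```text
time: 81.65
tcp_pos: [0.5741, -0.2559, 0.1463]
tcp_rot: [-0.0, 0.69, 0.724, -0.0]
ft_force: [-0.4, 0.1, 0.8]
grip_width: 0.0426
grasp_force: 0.0
```

Emit:
{"op": "send_rows", "data": {"commands": [[-1,0.13,0,0,0,0,0],[-1,0.13,0,0,0,0,0],[-1,0.13,0.3,0,0,0,0],[-0.56,0.12,0.6,0,0,0,0],[0,0,0.45,0,0,0,0],[0,0,0,0,0,0,0],[0,0,0,0,0,0,0]]}}

```text
time: 82.35
tcp_pos: [0.5876, -0.3241, 0.1192]
tcp_rot: [-0.0, 0.689, 0.724, 0.0]
ft_force: [0.4, 0.0, -0.2]
grip_width: 0.0425
grasp_force: 0.0
```

```bash
python3 - <<'E'
from h import *
need(.5876,-.3249,.0505,2.8)
E
```

```text
t 82.35 pos [ 0.5876 -0.3241  0.1192] psi 2.83 F [ 0.4  0.  -0.2] w 0.0425 gf 0.0
  now-frame [-4.400e-02  1.000e-03  3.434e+00] goal-frame [-4.200e-02 -1.000e-03  3.434e+00] turn [-0.008 -0.01   0.009]
```

Emit:
{"op": "send_rows", "data": {"commands": [[-0.03,0,0.8,0,0,0.01,0],[0,0,1,0,0,0,0],[0,0,1,0,0,0,0],[0,0,0.63,0,0,0,0],[0,0,0,0,0,0,0],[0,0,0,0,0,0,-0.6],[0,0,0,0,0,0,-1],[0,0,0,0,0,0,-1]]}}

```text
time: 83.15
tcp_pos: [0.5881, -0.3259, 0.0521]
tcp_rot: [0.001, 0.69, 0.724, 0.0]
ft_force: [-0.2, 0.3, 3.2]
grip_width: 0.0209
grasp_force: 39.5
```

Emit:
{"op": "send_rows", "data": {"commands": [[0,0,0,0,0,0,-1],[0,0,0,0,0,0,-1],[0,0,0,0,0,0,-1]]}}

```text
time: 83.45
tcp_pos: [0.5881, -0.3259, 0.0521]
tcp_rot: [0.001, 0.69, 0.724, 0.0]
ft_force: [-0.1, 0.3, 7.0]
grip_width: 0.0209
grasp_force: 39.7
```

Emit:
{"op": "send_rows", "data": {"commands": [[0,0,-0.3,0,0,0,-1],[0,0,-0.6,0,0,0,-1],[0,0,-1,0,0,0,-1],[0,0,-1,0,0,0,-1],[0,0,-1,0,0,0,-1],[0,0,-0.9,0,0,0,-1],[0,0,0,0,0,1,-1],[0,0,0,0,0,1,-1]]}}

```text
time: 84.25
tcp_pos: [0.5877, -0.3256, 0.1483]
tcp_rot: [0.001, 0.74, 0.673, 0.0]
ft_force: [0.3, 0.2, -1.0]
grip_width: 0.0207
grasp_force: 39.1
```

Emit:
{"op": "send_rows", "data": {"commands": [[0,0,0,0,0,1,-1],[0,0,0,0,0,1,-1],[0,0,0,0,0,1,-1],[0,0,0,0,0,1,-1],[0,0,0,0,0,1,-1],[0,0,0,0,0,1,-1],[0,0,0,0,0,0.9,-1]]}}

```text
time: 84.95
tcp_pos: [0.5876, -0.3255, 0.1476]
tcp_rot: [0.0, 0.879, 0.477, 0.0]
ft_force: [0.3, -0.4, -0.3]
grip_width: 0.0211
grasp_force: 39.1
```

```bash
python3 - <<'E'
from h import *
need(.6380,-.0126,.105,-32.8)
E
```

```text
t 84.95 pos [ 0.5876 -0.3255  0.1476] psi -33.01 F [ 0.3 -0.4 -0.3] w 0.0211 gf 39.1
  now-frame [14.495 -6.411  2.125] goal-frame [14.518 -6.357  2.13 ] turn [ 0.007  0.001 -0.052]
```

Emit:
{"op": "send_rows", "data": {"commands": [[0.5,-0.22,0,0,0,-0.05,-1],[1,-0.44,0,0,0,0,-1],[1,-0.44,0,0,0,0,-1],[1,-0.44,0,0,0,0,-1],[1,-0.44,0,0,0,0,-1],[1,-0.44,0,0,0,0,-1],[1,-0.44,0,0,0,0,-1],[1,-0.44,0,0,0,0,-1]]}}

```text
time: 85.75
tcp_pos: [0.613, -0.1608, 0.1472]
tcp_rot: [-0.0, 0.877, 0.481, 0.0]
ft_force: [-0.3, -0.4, -0.1]
grip_width: 0.021
grasp_force: 39.1
```

Emit:
{"op": "send_rows", "data": {"commands": [[1,-0.44,0,0,0,0,-1],[1,-0.44,0,0,0,0,-1],[1,-0.44,0,0,0,0,-1],[1,-0.44,0,0,0,0,-1],[1,-0.44,0,0,0,0,-1],[1,-0.44,0,0,0,0,-1],[0.98,-0.42,0.5,0,0,0,-1],[0,0,1,0,0,0,-1]]}}

```text
time: 86.55
tcp_pos: [0.6371, -0.0087, 0.1182]
tcp_rot: [0.001, 0.876, 0.482, 0.002]
ft_force: [0.5, 0.2, -1.1]
grip_width: 0.0208
grasp_force: 39.1
```

Emit:
{"op": "send_rows", "data": {"commands": [[0,0,0.5,0,0,0,-1],[0,0,0,0,0,0,-1],[0,0,0,0,0,0,-1]]}}

```text
time: 86.85
tcp_pos: [0.6368, -0.013, 0.1074]
tcp_rot: [0.0, 0.877, 0.48, 0.0]
ft_force: [-0.1, 0.3, -0.6]
grip_width: 0.0209
grasp_force: 39.1
```

```bash
python3 - <<'E'
from h import *
need(.6380,-.0126,.0581,-32.8)
E
```

```text
t 86.85 pos [ 0.6368 -0.013   0.1074] psi -32.63 F [-0.1  0.3 -0.6] w 0.0209 gf 39.1
  now-frame [0.047 0.039 2.463] goal-frame [0.047 0.04  2.463] turn [ 0.006 -0.003  0.042]
```

Emit:
{"op": "send_rows", "data": {"commands": [[0.01,0.02,0.4,0,0,0,-1],[0,0,0.3,0,0,0,-1],[0,0,0.2,0,0,0,-1],[0,0,0.15,0,0,0,-1],[0,0,0.15,0,0,0,-1],[0,0,0,0,0,0,-1]]}}

```text
time: 87.45
tcp_pos: [0.6371, -0.0132, 0.0823]
tcp_rot: [-0.0, 0.877, 0.48, -0.0]
ft_force: [-0.2, -0.9, -0.4]
grip_width: 0.021
grasp_force: 39.1
```

Emit:
{"op": "send_rows", "data": {"commands": [[0,0,0.15,0,0,0,-1],[0,0,0,0,0,0,-1]]}}

```text
time: 87.65
tcp_pos: [0.6371, -0.0131, 0.0794]
tcp_rot: [-0.0, 0.877, 0.48, -0.0]
ft_force: [-0.2, -0.4, -0.4]
grip_width: 0.0211
grasp_force: 39.1
```

Emit:
{"op": "send_rows", "data": {"commands": [[0,0,0.2,0,0,0,-1],[0,0,0.2,0,0,0,-1],[0,0,0.2,0,0,0,-1],[0,0,0.1,0,0,0,-1],[0,0,0,0,0,0,-1]]}}

```text
time: 88.15
tcp_pos: [0.637, -0.0131, 0.0653]
tcp_rot: [-0.0, 0.877, 0.48, -0.0]
ft_force: [-0.0, 0.4, 0.2]
grip_width: 0.0209
grasp_force: 39.1
```

Emit:
{"op": "send_rows", "data": {"commands": [[0,0,0.1,0,0,0,-1],[0,0,0.1,0,0,0,-1],[0,0,0.1,0,0,0,-1],[0,0,0.05,0,0,0,-1],[0,0,0.04,0,0,0,-1],[0,0,0,0,0,0,-1]]}}

```text
time: 88.75
tcp_pos: [0.6373, -0.0131, 0.0581]
tcp_rot: [0.0, 0.877, 0.48, 0.0]
ft_force: [-0.8, 0.8, 1.5]
grip_width: 0.0206
grasp_force: 39.3
```

Emit:
{"op": "send_rows", "data": {"commands": [[0,0,0.04,0,0,0,-1],[0,0,0,0,0,0,-0.2],[0,0,0,0,0,0,-0.2],[0,0,0,0,0,0,-0.2],[0,0,-0.5,0,0,0,-0.2],[0,0,-1,0,0,0,-0.2],[0,0,-1,0,0,0,-0.2],[0,0,-1,0,0,0,0]]}}

```text
time: 89.55
tcp_pos: [0.6373, -0.0131, 0.1286]
tcp_rot: [0.0, 0.877, 0.48, 0.0]
ft_force: [0.8, -0.5, 0.2]
grip_width: 0.0425
grasp_force: 0.0
```

Emit:
{"op": "send_rows", "data": {"commands": [[0,0,-1,0,0,-1,0],[0,0,0,0,0,-1,0],[0,0,0,0,0,-1,0],[0,0,0,0,0,-1,0],[0,0,0,0,0,-1,0],[0,0,0,0,0,-1,0],[0,0,0,0,0,-1,0],[0,0,0,0,0,-1,0]]}}

```text
time: 90.35
tcp_pos: [0.6373, -0.0131, 0.1478]
tcp_rot: [0.0, 0.71, 0.704, 0.0]
ft_force: [0.6, 0.5, -0.1]
grip_width: 0.0426
grasp_force: 0.0
```

Emit:
{"op": "send_rows", "data": {"commands": [[0,0,0,0,0,-0.87,0],[0,0,0,0,0,0,0]]}}

```text
time: 90.55
tcp_pos: [0.6373, -0.0132, 0.1478]
tcp_rot: [0.0, 0.689, 0.725, 0.0]
ft_force: [-0.2, 0.2, -0.8]
grip_width: 0.0426
grasp_force: 0.0
```

```bash
python3 - <<'E'
from h import *
need(.5893,-.3609,.12,2.8)
E
```

```text
t 90.55 pos [ 0.6373 -0.0132  0.1478] psi 2.86 F [-0.2  0.2 -0.8] w 0.0426 gf 0.0
  now-frame [-17.245  -3.265   1.391] goal-frame [-17.249  -3.246   1.389] turn [0.009 0.003 0.015]
```

Emit:
{"op": "send_rows", "data": {"commands": [[-1,-0.4,0,0,0,0.01,0],[-1,-0.4,0,0,0,0,0],[-1,-0.4,0,0,0,0,0],[-1,-0.4,0,0,0,0,0],[-1,-0.4,0,0,0,0,0],[-1,-0.4,0,0,0,0,0],[-1,-0.4,0,0,0,0,0],[-1,-0.4,0,0,0,0,0]]}}

```text
time: 91.35
tcp_pos: [0.5808, -0.1769, 0.1476]
tcp_rot: [0.0, 0.69, 0.723, 0.0]
ft_force: [0.0, 0.0, -0.4]
grip_width: 0.0427
grasp_force: 0.0
```

Emit:
{"op": "send_rows", "data": {"commands": [[-1,-0.05,0,0,0,0,0],[-1,0,0,0,0,0,0],[-1,0,0,0,0,0,0],[-1,0,0,0,0,0,0],[-1,0,0,0,0,0,0],[-1,0,0,0,0,0,0],[-1,0,0,0,0,0,0],[-1,0,0.3,0,0,0,0]]}}

```text
time: 92.15
tcp_pos: [0.5883, -0.3378, 0.1415]
tcp_rot: [0.001, 0.69, 0.724, 0.0]
ft_force: [1.0, -0.6, -0.6]
grip_width: 0.0428
grasp_force: 0.0
```

Emit:
{"op": "send_rows", "data": {"commands": [[-0.9,0,0.5,0,0,0,0],[-0.35,0,0.5,0,0,0,0],[0,0,0.1,0,0,0,0],[0,0,0,0,0,0,0],[0,0,0,0,0,0,0]]}}

```text
time: 92.65
tcp_pos: [0.5894, -0.3601, 0.1195]
tcp_rot: [0.0, 0.689, 0.724, 0.0]
ft_force: [0.1, -0.4, -0.4]
grip_width: 0.042
grasp_force: 0.0
```

```bash
python3 - <<'E'
from h import *
need(.5893,-.3609,.0505,2.8)
E
```

```text
t 92.65 pos [ 0.5894 -0.3601  0.1195] psi 2.84 F [ 0.1 -0.4 -0.4] w 0.042 gf 0.0
  now-frame [-0.038 -0.009  3.448] goal-frame [-0.039 -0.008  3.448] turn [0.004 0.001 0.011]
```

Emit:
{"op": "send_rows", "data": {"commands": [[-0.01,0,0.8,0,0,0.01,0],[0,0,1,0,0,0,0],[0,0,1,0,0,0,0],[0,0,0.64,0,0,0,0],[0,0,0,0,0,0,0],[0,0,0,0,0,0,-0.6],[0,0,0,0,0,0,-1],[0,0,0,0,0,0,-1]]}}

```text
time: 93.45
tcp_pos: [0.5897, -0.3615, 0.0518]
tcp_rot: [0.001, 0.69, 0.724, 0.0]
ft_force: [0.6, 0.4, 3.1]
grip_width: 0.0209
grasp_force: 39.4
```

Emit:
{"op": "send_rows", "data": {"commands": [[0,0,0,0,0,0,-1],[0,0,0,0,0,0,-1],[0,0,0,0,0,0,-1]]}}

```text
time: 93.75
tcp_pos: [0.5897, -0.3615, 0.0517]
tcp_rot: [0.001, 0.69, 0.724, 0.0]
ft_force: [0.4, 0.1, 5.6]
grip_width: 0.021
grasp_force: 39.7
```

Emit:
{"op": "send_rows", "data": {"commands": [[0,0,-0.3,0,0,0,-1],[0,0,-0.6,0,0,0,-1],[0,0,-1,0,0,0,-1],[0,0,-1,0,0,0,-1],[0,0,-1,0,0,0,-1],[0,0,-0.9,0,0,0,-1],[1,0,0,0,0,0,-1],[1,0,0,0,0,0,-1]]}}

```text
time: 94.55
tcp_pos: [0.5871, -0.3211, 0.1477]
tcp_rot: [0.001, 0.69, 0.724, 0.0]
ft_force: [-0.4, -0.3, -1.4]
grip_width: 0.0209
grasp_force: 39.2
```

Emit:
{"op": "send_rows", "data": {"commands": [[1,0,0,0,0,0,-1],[1,0,0,0,0,0,-1],[1,0,0,0,0,0,-1],[1,0,0,0,0,-1,-1],[0,0,0,0,0,-1,-1],[0,0,0,0,0,-1,-1],[0,0,0,0,0,-1,-1],[0,0,0,0,0,-1,-1]]}}

```text
time: 95.35
tcp_pos: [0.5834, -0.2412, 0.1472]
tcp_rot: [0.0, 0.552, 0.834, -0.0]
ft_force: [-0.2, -0.2, -0.2]
grip_width: 0.021
grasp_force: 39.1
```

Emit:
{"op": "send_rows", "data": {"commands": [[0,0,0,0,0,-1,-1],[0,0,0,0,0,-1,-1],[0,0,0,0,0,-1,-1],[0,0,0,0,0,-1,-1],[0,0,0,0,0,-1,-1],[0,0,0,0,0,-1,-1],[0,0,0,0,0,-0.05,-1]]}}

```text
time: 96.05
tcp_pos: [0.5833, -0.2413, 0.147]
tcp_rot: [0.0, 0.367, 0.93, -0.0]
ft_force: [0.3, 0.1, 0.1]
grip_width: 0.021
grasp_force: 39.1
```

```bash
python3 - <<'E'
from h import *
need(.5758,-.0446,.105,47)
E
```

```text
t 96.05 pos [ 0.5833 -0.2413  0.147 ] psi 46.99 F [0.3 0.1 0.1] w 0.021 gf 39.1
  now-frame [6.985 6.934 2.099] goal-frame [6.983 6.935 2.102] turn [ 0.     0.007 -0.002]
```

Emit:
{"op": "send_rows", "data": {"commands": [[0.5,0.5,0,0,0,0,-1],[1,1,0,0,0,0,-1],[1,1,0,0,0,0,-1],[1,1,0,0,0,0,-1],[1,1,0,0,0,0,-1],[1,1,0,0,0,0,-1],[1,1,0,0,0,0,-1],[0.46,0.43,0.5,0,0,0,-1]]}}

```text
time: 96.85
tcp_pos: [0.5763, -0.0422, 0.1374]
tcp_rot: [0.001, 0.366, 0.93, 0.0]
ft_force: [0.5, -0.4, -0.4]
grip_width: 0.0214
grasp_force: 39.2
```

Emit:
{"op": "send_rows", "data": {"commands": [[0,0,1,0,0,0,-1],[0,0,0.5,0,0,0,-1],[0,0,0,0,0,0,-1],[0,0,0,0,0,0,-1]]}}

```text
time: 97.25
tcp_pos: [0.5764, -0.0454, 0.1064]
tcp_rot: [0.0, 0.367, 0.93, -0.0]
ft_force: [-0.2, -0.6, 0.2]
grip_width: 0.0213
grasp_force: 39.2
```

```bash
python3 - <<'E'
from h import *
need(.5758,-.0446,.0577,47)
E
```

```text
t 97.25 pos [ 0.5764 -0.0454  0.1064] psi 46.9 F [-0.2 -0.6  0.2] w 0.0213 gf 39.2
  now-frame [0.05  0.009 2.437] goal-frame [0.049 0.009 2.437] turn [-0.     0.001 -0.026]
```

Emit:
{"op": "send_rows", "data": {"commands": [[0.01,0,0.4,0,0,0,-1],[0,0,0.3,0,0,0,-1],[0,0,0.2,0,0,0,-1],[0,0,0.15,0,0,0,-1],[0,0,0.15,0,0,0,-1],[0,0,0,0,0,0,-1]]}}

```text
time: 97.85
tcp_pos: [0.576, -0.0448, 0.082]
tcp_rot: [-0.0, 0.367, 0.93, -0.0]
ft_force: [-0.3, 1.8, -0.9]
grip_width: 0.021
grasp_force: 39.2
```

Emit:
{"op": "send_rows", "data": {"commands": [[0,0,0.15,0,0,0,-1],[0,0,0,0,0,0,-1]]}}

```text
time: 98.05
tcp_pos: [0.576, -0.0448, 0.0791]
tcp_rot: [-0.0, 0.367, 0.93, -0.0]
ft_force: [-0.6, 0.2, -0.2]
grip_width: 0.0206
grasp_force: 39.2
```

Emit:
{"op": "send_rows", "data": {"commands": [[0,0,0.2,0,0,0,-1],[0,0,0.2,0,0,0,-1],[0,0,0.2,0,0,0,-1],[0,0,0.1,0,0,0,-1],[0,0,0,0,0,0,-1]]}}

```text
time: 98.55
tcp_pos: [0.576, -0.0448, 0.0649]
tcp_rot: [-0.0, 0.367, 0.93, -0.0]
ft_force: [-0.3, 0.4, -0.6]
grip_width: 0.0213
grasp_force: 39.2
```

Emit:
{"op": "send_rows", "data": {"commands": [[0,0,0.1,0,0,0,-1],[0,0,0.1,0,0,0,-1],[0,0,0.1,0,0,0,-1],[0,0,0.05,0,0,0,-1],[0,0,0.04,0,0,0,-1],[0,0,0,0,0,0,-1]]}}

```text
time: 99.15
tcp_pos: [0.5761, -0.0448, 0.0577]
tcp_rot: [0.0, 0.367, 0.93, 0.0]
ft_force: [-1.0, 0.4, 2.2]
grip_width: 0.0213
grasp_force: 39.4
```

Seated. Release, retreat clear, and verify numerically.

Emit:
{"op": "send_rows", "data": {"commands": [[0,0,0.04,0,0,0,-1],[0,0,0,0,0,0,-0.2],[0,0,0,0,0,0,-0.2],[0,0,0,0,0,0,-0.2],[0,0,-0.5,0,0,0,-0.2],[0,0,-1,0,0,0,-0.2],[0,0,-1,0,0,0,-0.2],[0,0,-1,0,0,0,-0.2]]}}

```text
time: 99.95
tcp_pos: [0.5761, -0.0448, 0.1281]
tcp_rot: [0.0, 0.367, 0.93, 0.0]
ft_force: [-0.5, -0.2, -0.4]
grip_width: 0.0342
grasp_force: 0.0
```

Emit:
{"op": "send_rows", "data": {"commands": [[0,0,-1,0,0,0,0],[0,0,-1,0,0,0,0],[0.5,-1,0,0,0,0,0],[0.5,-1,0,0,0,0,0],[0,-1,0,0,0,0,0],[0,-1,0,0,0,0,0],[0,-1,0,0,0,0,0],[0,-1,0,0,0,0,0]]}}

```text
time: 100.75
tcp_pos: [0.479, -0.1193, 0.1675]
tcp_rot: [0.0, 0.367, 0.93, -0.0]
ft_force: [0.4, -0.2, 0.5]
grip_width: 0.0425
grasp_force: 0.0
```

Emit:
{"op": "send_rows", "data": {"commands": [[0,-1,0,0,0,0,0],[0,-1,0,0,0,0,0],[0,0,0,0,0,0,0]]}}

```text
time: 101.05
tcp_pos: [0.4514, -0.1492, 0.1674]
tcp_rot: [0.0, 0.368, 0.93, -0.0]
ft_force: [0.1, 0.8, -0.3]
grip_width: 0.0424
grasp_force: 0.0
```

```bash
python3 - <<'E'
from h import *
np.set_printoptions(precision=1,suppress=True)
need(.4,-.1,.15,0)
s=get_image("scene");t=get_image("top")
P=[(.6414,.0575),(.517,-.0068),(.52,.0635),(.6372,-.0131),(.576,-.0448)]
off={"scene":[-.0007,-.0002],"top":[-.0001,.0013]}
for n,im in(("scene",s),("top",t)):
  g=cv2.resize(im,None,fx=4,fy=4,interpolation=2).max(2)
  for p in P:
    q=np.array(p)+off[n];u=proj(n,(*q,.089))
    # template-free: brightness of ring vs shoulder
    x,y=np.round(u).astype(int);print(n,u,[int(im[y+dy,x].max()) for dy in range(-5,12)])
# rack emptiness: top-view samples at old vial top positions
for v in [(.5823,-.2169),(.5841,-.2529),(.5858,-.2889),(.5876,-.3249),(.5893,-.3609)]:
    x,y=np.round(proj("scene",(*v,.070))).astype(int);print("rack",im.shape,s[y,x])
x0=proj("scene",(.6414,.0575,.089))
E
```

```text
t 101.05 pos [ 0.5 -0.1  0.2] psi 46.83 F [ 0.1  0.8 -0.3] w 0.0424 gf 0.0
  now-frame [3.6 0.  0.9] goal-frame [ 2.5 -2.6  0.9] turn [ 0.   0.  11.7]
scene [286.7 189.8] [72, 61, 153, 192, 170, 149, 211, 196, 157, 155, 190, 197, 186, 181, 180, 169, 157]
scene [232.5 184.3] [69, 69, 70, 142, 125, 95, 135, 158, 146, 143, 178, 183, 171, 161, 164, 162, 160]
scene [248.8 172. ] [68, 68, 60, 191, 179, 129, 208, 192, 149, 163, 163, 151, 169, 182, 182, 183, 168]
scene [270.7 203.6] [229, 231, 228, 186, 141, 162, 216, 189, 146, 163, 189, 196, 186, 180, 185, 166, 153]
scene [242.7 200.6] [229, 229, 229, 191, 148, 164, 215, 190, 148, 160, 177, 177, 167, 159, 157, 160, 156]
top [228.2 155.6] [210, 220, 220, 200, 166, 155, 172, 212, 173, 127, 112, 108, 188, 216, 220, 220, 220]
top [248.4 196.5] [179, 179, 176, 154, 119, 110, 125, 167, 139, 114, 113, 168, 178, 178, 177, 177, 177]
top [225. 195.] [220, 220, 218, 219, 179, 157, 160, 199, 202, 145, 112, 188, 216, 220, 220, 220, 220]
top [251.3 157.6] [220, 220, 220, 198, 166, 155, 185, 214, 155, 115, 113, 111, 187, 216, 220, 220, 220]
top [261.3 177.6] [220, 220, 220, 200, 168, 160, 162, 211, 152, 109, 112, 125, 169, 176, 175, 173, 137]
rack (384, 512, 3) [92 89 90]
rack (384, 512, 3) [217 216 209]
rack (384, 512, 3) [219 218 211]
rack (384, 512, 3) [219 217 210]
rack (384, 512, 3) [218 217 209]
```

All five crimp rings appear at the predicted seated height in the scene view, with the same profile. The gripper is clear, so I'll hand in.

```bash
python3 -c "
from station import close_job
print(close_job())"
```

```text
the job is handed in; nothing more can be done
None
```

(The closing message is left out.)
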